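# Ballast the bracket foot and hold the hidden bolt head

### The arm

A 6-joint arm with a two-finger parallel gripper is mounted at the origin on the work surface. World frame = base frame: x ahead of the robot, y to its left, z up, the work surface at z = 0. Lengths are in m, angles in rad, forces in N, time in s.
With the tool pointing down it reaches from about 0.4 to 0.825 m from the base axis. Payload 7 kg.
Tool frame: the origin (TCP) lies at the very end of the fingers, on their centre line; the grasp point (between the pads) lies behind it (r.hold_point_z is the z of the grasp point in the tool frame, in m); z points along the fingers, y is the direction in which the jaws open and shut (so a half turn about z gives the same grasp; the last joint's range is limited). The gripper opens to 85 mm and grips with 20 to 120 N. Pads are 22 mm wide; open, the fingers measure 114 mm over their backs; the gripper's body (76 mm by 85 mm) begins 54 mm behind the grasp point. The pads swing forward as they close: fully open they stand 13 mm farther back than shut.
Start: joints at [1.491, 0.359, 0.012, 0, -1.224, -0.288], TCP at [0.243, 0.63, 0.231] pointing down, gripper open.
Joint ranges: [-3.07, 3.07], [-1.43, 2.12], [-1.02, 1.25], [-3.03, 1.67], [-3.05, -0], [-3.03, 3.03]. Speed limits (rad/s): [2.39, 2.39, 3.01, 3.14, 3.14, 3.14].

### API

Orientations are given as a rotation vector (axis times angle).
In Python, from workcell import telemetry, get_image, camera_params, job, r gives the robot as it stands.
- The arm moves only by the shell command python3 -m creep 'ROWS'. ROWS is JSON, one flat list of numbers, 5 for each row, row after row: the shift along the tool's x, y, z in cm, then the turn about the tool's z in degrees, then the closure, from -1 (fully open) to 1 (shut). A call has 1 to 20 rows; each row shifts and turns the pose as measured when the row begins, along the tool's axes as they then stand; what a row does not reach is not made up. A row lasts 1/10 s, in which the tool goes at most 50 mm and 8.59 degrees, less where a joint would pass 70% of its speed; a pose out of reach is approached as far as the arm can. A call is refused whole if a number of a shift passes 5 or a number of a turn 8.59, either way. A call with a gripper value outside its range is refused whole. The fingers move at their own pace and stop on an object; the grip force is fixed at half the most. Time passes only in rows, so rows that do not move let the fingers close. It gives the time, the measured TCP pose, the force and the opening at its end, in the units of the state.
- telemetry.state(): the state, without advancing time (a new reading comes with each control period).
- get_image(name): name is "scene" or "side" or "wrist"; returns (picture, depth): 384x512x3 uint8, red, green, blue; 384x512 float32, m along the optical axis (not along the pixel's ray), 0 where there is no reading.
- camera_params(name): a dict with "intrinsics" (3x3 intrinsics, pixels), "rvec" (rotation vector, rad) and "tvec" (3), from world to camera coordinates, as OpenCV has them. Camera axes: x right, y down, z forward; pixel columns grow to the right and rows downward; lengths in m; the calibration is good to about 2 mm. A picture is of the moment at which its call begins: read the wrist's pose just before it. camera_params takes no time and is no camera call; for the wrist camera it gives the pose at the moment of the call.
- job.close_job(): hands the job in, once; it reports no verdict.
The state is a dict: "time": time; "joint_pos": joint angles; "dq": joint speeds; "joint_torque": joint torques, N m; "ee_pos": TCP position; "eef_rot": TCP orientation; "contact_force": force on the tool from outside, world axes, zero at the start; "ft_torque": the same for the moment, N m; "gripper_width": finger opening in m.
Only numpy, scipy, OpenCV 4.12 (cv2) and the standard library are available. Lean on these libraries where they do the work, as an engineer would, in place of code of your own. Each camera call takes 0.05 s, during which the arm holds its last target.

### The job

Weigh down the bracket's foot with the two steel plates: lay the larger one squarely on the black rubber pad, then the smaller one centred and square on top of it. Then reach down into the narrow gap between the upright bracket and the black box behind it, take the hidden hexagonal bolt head by its flats, turn it until the drooping aluminium arm in front is level, and finish while still gripping the head so that it cannot turn and the arm stays level (somebody else will tighten the nut). Leave the wooden block, adapter, screwdriver and tape where they are.

Things in the scene. Friction and masses are not known exactly. Their poses are not given: they have to be found in the camera images.
- stand: Fixed bracket with a box behind it, level, at some yaw. x points from bracket to box (away from the robot), y left, z up. Origin: on the work surface, in the plane of the upright's rear face, below the bolt. Dark steel foot: 8 mm thick, x -50 to 50, y -205 to 50 mm. Dark steel upright: x -6 to 0, y -30 to 30, top at z 140. Bolt axis: parallel to x, at y 0, z 110.
- gap (a point): Mouth of the gap: the point midway between upright and box, level with the upright's top (stand x 29, y 0, z 140 mm). The gap is 58 mm wide along the stand's x, open above and at both sides. The fixed black amplifier box behind it takes up x 58 to 168, y -75 to 75, top at z 122 mm in the stand's frame.
- pad (a point): Centre of the top of the black rubber pad on the foot, 66 (x) by 92 (y) by 2 mm, top 10 mm above the work surface; it lies at x 0, y -150 mm of the stand and has the stand's axes.
- head (a point): Centre of the steel hexagonal bolt head in the gap, 12 mm behind the upright's rear face. 24 mm across flats, 27.7 across corners, 16 long (4 to 20 mm behind that face, on a fixed washer 36 mm across, 4 thick). The frame turns with the bolt: x along the bolt axis (as the stand's x), two opposite flats look along its +y and -y; they are vertical when the arm is level.
- boom (a joint): Angle of bolt and arm, rigidly keyed together: 0 = arm level, two flats vertical; positive = the arm's end (on the stand's +y side) lowered, i.e. turned about the stand's -x. Turns freely about the bolt axis, almost no friction; gravity pulls the arm down (about 0.15 N m). At the start it rests on the wooden block at about 0.17 to 0.31 rad. Stops at -0.5 and 0.6.
- boom_tip (a point): Point on the arm's centre line, 200 mm from the bolt axis, 10 mm before the upright's rear face. The arm is a flat aluminium bar in front of the upright, 20 mm high, 6 thick; at this end a black microphone holder, 26 mm in diameter, 45 tall. Nut and bolt end stick out to 30 mm in front of the upright's rear face.
- plate_large: Loose steel plate, 64 (x) by 90 (y) by 12 mm thick, about 0.5 kg, lying flat. Origin: centre of its underside; z up.
- plate_small: Loose steel plate, 48 (x) by 68 (y) by 12 mm thick, about 0.3 kg, lying flat. Origin: centre of its underside; z up.
- block: Upright wooden block, 40 by 40 by 68 mm high, on which the drooping arm rests. Origin: centre of its underside. To be left alone.
- adapter: White power adapter, 60 by 60 by 26 mm high, origin: centre of its underside. To be left alone.
- screwdriver: Screwdriver lying flat, about 160 mm long along its x, about 30 mm high. Origin: centre of its underside. To be left alone.
- tape: Roll of black tape lying flat, 90 mm in diameter, 24 mm high. Origin: centre of its underside. To be left alone.
There are look-alikes about, which are no part of the job. Leave any pink or yellow look-alike of the plate_large alone.

How it is judged:
By the outcome, as a careful person would: the job done as asked, in the order asked, and still so for the second after the job is handed in, while the arm keeps its last pose, push and grip.
It also fails if it takes over 72 s, if anything falls off the work surface, if the arm or the gripper's body presses on something with over 40 N, if the wrist force passes 120 N, or if a joint passes its speed limit or range.

## Working session

There is one attempt and no reset: what is moved stays moved. The work goes in short steps, Python scripts to look and compute and a shell command to move; the robot and the scene stay as the last step left them, time stands still between calls to the robot, and variables do not carry over. Pictures are saved under pics/ and viewed, and the job is handed in when it is done.

```bash
ls; mkdir -p pics
python3 - <<'E'
from workcell import telemetry,get_image,camera_params,r
import cv2,numpy as np
print(telemetry.state(), r.hold_point_z)
for n in ["scene","side","wrist"]:
    p=camera_params(n)
    im,d=get_image(n)
    cv2.imwrite(f"pics/a_{n}.png",im[:,:,::-1]); np.savez(f"pics/a_{n}.npz",im=im,d=d,K=p["intrinsics"],rv=p["rvec"],tv=p["tvec"])
    print(n,p)
E
```

```text
pics
{'time': 0.0, 'joint_pos': array([ 1.49106921e+00,  3.59414920e-01,  1.10590621e-02, -3.32235809e-04,
       -1.22409099e+00, -2.88112468e-01]), 'dq': array([-1.17014555e-04,  1.95414104e-04,  4.35057719e-05, -4.98570957e-04,
       -3.81306363e-04, -1.30329630e-03]), 'joint_torque': array([-1.78239523e-03, -5.83322346e+01,  2.93418825e+01,  6.93618312e+00,
       -5.92560915e-03,  2.81429045e-06]), 'ee_pos': array([0.24258056, 0.62939432, 0.23034886]), 'eef_rot': array([ 3.08692941e+00, -5.74417561e-01, -2.18253108e-04]), 'contact_force': array([-0.26692287,  0.29901867, -0.50185425]), 'ft_torque': array([ 0.01168232,  0.01941626, -0.01290081]), 'gripper_width': 0.08559746777835725} -0.0187
scene {'intrinsics': array([[440.08433929,   0.        , 252.00453151],
       [  0.        , 440.08433929, 190.19009847],
       [  0.        ,   0.        ,   1.        ]]), 'rvec': array([ 1.75839974,  1.74090341, -0.71271937]), 'tvec': array([-0.03132594, -0.29502938,  1.65313106])}
side {'intrinsics': array([[379.57342223,   0.        , 257.99496371],
       [  0.        , 379.57342223, 194.0897336 ],
       [  0.        ,   0.        ,   1.        ]]), 'rvec': array([ 2.21059053, -0.55433333,  0.25350332]), 'tvec': array([-0.46173205,  0.24575214,  0.93118614])}
wrist {'intrinsics': array([[322.89704141,   0.        , 261.52928797],
       [  0.        , 322.89704141, 194.53643892],
       [  0.        ,   0.        ,   1.        ]]), 'rvec': array([-1.65953032,  2.41963586,  0.38716463]), 'tvec': array([ 0.67341414, -0.03977534,  0.38186777])}
```

View pics/a_scene.png

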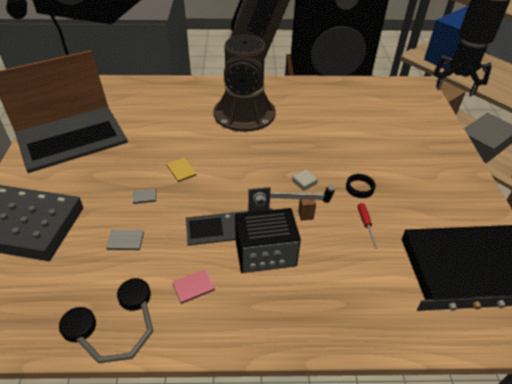

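View pics/a_side.png

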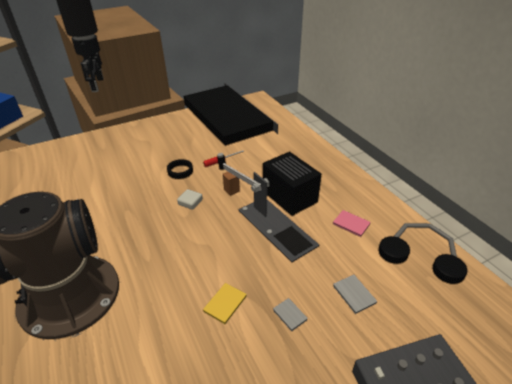

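View pics/a_wrist.png

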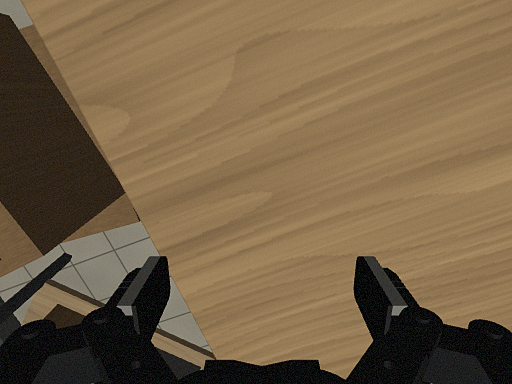

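The scene view shows the large grey plate at (125,240), the small one at (144,196), the pad at (208,228), the bracket at (259,199), the box at (268,240), the block at (307,209) and the boom tip at (329,193). Next I turn these into positions.

```bash
cat > h.py <<'E'
import numpy as np,cv2
def load(n):
    z=np.load(n); return z["im"],z["d"],z["K"],z["rv"],z["tv"]
def cloud(d,K,rv,tv):
    R=cv2.Rodrigues(np.array(rv))[0]
    v,u=np.mgrid[:d.shape[0],:d.shape[1]]
    P=np.stack([(u-K[0,2])/K[0,0]*d,(v-K[1,2])/K[1,1]*d,d],-1)
    W=(P-tv.reshape(3))@R
    W[d==0]=np.nan
    return W
def snap(name,tag):
    from workcell import get_image,camera_params
    p=camera_params(name); im,d=get_image(name)
    cv2.imwrite(f"pics/{tag}.png",im[:,:,::-1]); np.savez(f"pics/{tag}.npz",im=im,d=d,K=p["intrinsics"],rv=p["rvec"],tv=p["tvec"])
    return im,d,p["intrinsics"],p["rvec"],p["tvec"]
E
python3 - <<'E'
from h import *
for n,pts in [("scene",dict(large=(125,240),small=(144,196),yellow=(181,169),pink=(193,286),pad=(208,228),block=(307,212),adapter=(305,179),tip=(329,190),box=(268,225),up=(259,191),table=(100,280))),
 ("side",dict(large=(355,293),small=(290,314),pad=(295,239),up=(261,185),tip=(221,160),table=(330,340)))]:
    im,d,K,rv,tv=load(f"pics/a_{n}.npz"); W=cloud(d,K,rv,tv)
    for k,(u,v) in pts.items(): print(n,k,np.round(np.nanmedian(W[v-1:v+2,u-1:u+2].reshape(-1,3),0),3))
    # masks of plates by colour+region
    for k in ["large","small"]:
        u,v=pts[k]; hsv=cv2.cvtColor(im,cv2.COLOR_RGB2HSV)
        m=(hsv[...,1]<60)&(hsv[...,2]>70)
        nl,lab,st,c=cv2.connectedComponentsWithStats(m.astype(np.uint8),connectivity=4)
        q=W[lab==lab[v,u]]; q=q[(q[:,2]>0.006)]
        rr=cv2.minAreaRect((q[:,:2]*1000).astype(np.float32)); print(n,k,len(q),rr,np.median(q[:,2]))
    c=im[130:280,90:390] if n=="scene" else im[120:330,180:400]
    cv2.imwrite(f"pics/a_{n}_c.png",cv2.resize(c,None,fx=2.6,fy=2.6,interpolation=cv2.INTER_CUBIC)[:,:,::-1])
E
```

```text
scene large [ 0.619 -0.326  0.007]
scene small [ 0.452 -0.299  0.008]
scene yellow [ 0.333 -0.201  0.009]
scene pink [ 0.769 -0.128  0.008]
scene pad [ 0.577 -0.102  0.006]
scene block [0.543 0.178 0.034]
scene adapter [0.396 0.188 0.023]
scene tip [0.524 0.234 0.103]
scene box [0.665 0.059 0.12 ]
scene up [0.556 0.039 0.131]
scene table [ 0.741 -0.368 -0.003]
scene large 574 ((616.6239013671875, -325.9179992675781), (89.22969055175781, 66.4527587890625), 89.57532501220703) 0.008935742522535364
scene small 226 ((449.0589294433594, -300.1624450683594), (49.76139831542969, 65.57433319091797), 9.623779296875) 0.008808503396209122
side large [ 0.611 -0.333  0.011]
side small [ 0.443 -0.308  0.012]
side pad [ 0.58  -0.112  0.009]
side up [0.546 0.023 0.12 ]
side tip [0.51  0.224 0.094]
side table [ 0.491 -0.399 -0.001]
side large 841 ((610.2759399414062, -330.8873596191406), (90.52700805664062, 65.55404663085938), 89.36663818359375) 0.011118440128234802
side small 546 ((442.4619445800781, -305.2364196777344), (48.23454666137695, 68.28860473632812), 10.412296295166016) 0.01126066096781211
```

View pics/a_scene_c.png

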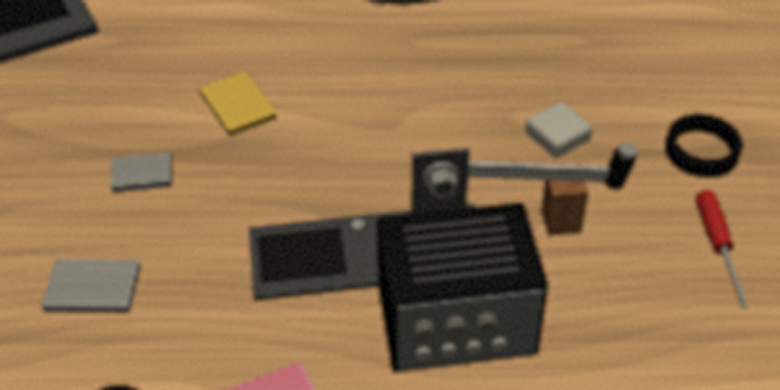

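View pics/a_side_c.png

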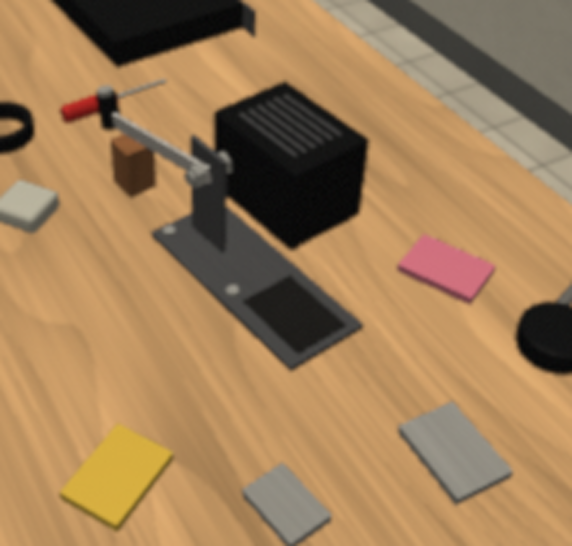

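```bash
cat >> h.py <<'E'
def toolyaw(rv):
    R=cv2.Rodrigues(np.array(rv))[0]; return np.degrees(np.arctan2(R[1,1],R[0,1])),R
def plan(x,y,z,yaw,g,step=4.8,ts=8.5,n=None):
    """yaw = world direction (deg) of tool y; prints rows"""
    from workcell import telemetry
    s=telemetry.state(); p=s["ee_pos"]; w,R=toolyaw(s["eef_rot"])
    dy=(yaw-w+180)%360-180
    D=(np.array([x,y,z])-p)*100
    n=n or max(int(np.ceil(np.linalg.norm(D)/step)),int(np.ceil(abs(dy)/ts)),1)
    rows=[]
    for i in range(n):
        a=np.radians(w+dy*i/n); ty=np.array([np.cos(a),np.sin(a),0]); tz=np.array([0,0,-1.]); tx=np.cross(ty,tz)
        d=D/n; rows.append([round(float(d@tx),2),round(float(d@ty),2),round(float(d@tz),2),round(-dy/n,2),g])
    print("at",np.round(p,4),"yaw",round(w,2),"tilt",np.round(R[:,2],4),"w",round(s["gripper_width"],4),"t",round(s["time"],2),"q",np.round(s["joint_pos"],2),"F",np.round(s["contact_force"],1))
    print("need",np.round(D,2),round(dy,2),"rows",n); print(" ".join(",".join(f"{v:g}" for v in r)+"," for r in rows))
E
python3 - <<'E'
from h import *
from workcell import telemetry
z=np.load("pics/a_wrist.npz"); Rc=cv2.Rodrigues(z["rv"])[0]; c=-Rc.T@z["tv"].reshape(3)
s=telemetry.state(); w,R=toolyaw(s["eef_rot"])
print("cam in tool",R.T@(c-s["ee_pos"]), R.T@Rc.T)
plan(0.50,-0.04,0.30,-90,-1)
E
```

```text
cam in tool [ 0.08218667  0.00046456 -0.14277728] [[-1.45282100e-04 -9.49473866e-01 -3.13846071e-01]
 [ 9.99999223e-01 -5.26408442e-04  1.12962724e-03]
 [-1.23776277e-03 -3.13845663e-01  9.49473205e-01]]
at [0.2426 0.6295 0.2306] yaw -111.08 tilt [-3.0e-04 -1.3e-03 -1.0e+00] w 0.0856 t 0.15 q [ 1.49  0.36  0.01 -0.   -1.22 -0.29] F [ 0.2 -0.4 -0. ]
need [ 25.74 -66.95   6.94] 21.08 rows 16
3.01,3.33,-0.43,-1.32,-1, 2.93,3.39,-0.43,-1.32,-1, 2.85,3.46,-0.43,-1.32,-1, 2.77,3.53,-0.43,-1.32,-1, 2.69,3.59,-0.43,-1.32,-1, 2.6,3.65,-0.43,-1.32,-1, 2.52,3.71,-0.43,-1.32,-1, 2.43,3.76,-0.43,-1.32,-1, 2.35,3.82,-0.43,-1.32,-1, 2.26,3.87,-0.43,-1.32,-1, 2.17,3.92,-0.43,-1.32,-1, 2.08,3.97,-0.43,-1.32,-1, 1.99,4.02,-0.43,-1.32,-1, 1.89,4.06,-0.43,-1.32,-1, 1.8,4.11,-0.43,-1.32,-1, 1.7,4.15,-0.43,-1.32,-1,
```

```bash
python3 -m creep '[3.4,3.2,-0.4,-1.3,-1, 3.3,3.3,-0.4,-1.3,-1, 3.2,3.4,-0.4,-1.3,-1, 3.1,3.5,-0.4,-1.3,-1, 3,3.6,-0.4,-1.3,-1, 3,3.6,-0.4,-1.3,-1, 2.9,3.7,-0.4,-1.3,-1, 2.8,3.7,-0.4,-1.3,-1, 2.8,3.8,-0.4,-1.3,-1, 2.7,3.8,-0.4,-1.3,-1, 2.6,3.9,-0.4,-1.3,-1, 2.5,3.9,-0.4,-1.3,-1, 2.4,4,-0.4,-1.3,-1, 2.4,4,-0.4,-1.3,-1, 2.3,4,-0.4,-1.3,-1, 2.2,4.1,-0.4,-1.3,-1]'
python3 - <<'E'
from h import *
plan(0.60,-0.03,0.30,-90,-1)
E
```

```text
time: 1.75
ee_pos: [0.5759, -0.0651, 0.2966]
eef_rot: [3.136, 0.031, 0.0]
contact_force: [0.5, 0.7, 0.2]
gripper_width: 0.0853
at [ 0.5759 -0.0651  0.2966] yaw -88.87 tilt [ 3.0e-04 -5.2e-03 -1.0e+00] w 0.0853 t 1.75 q [ 0.23  0.17 -0.1   0.01 -1.3   1.36] F [0.5 0.7 0.2]
need [2.41 3.51 0.34] -1.13 rows 1
2.48,-3.46,-0.34,1.13,-1,
```

```bash
python3 -m creep '[2.4,-2.5,0,1,-1, 0,0,0,0,-1]'
python3 - <<'E'
from h import *
from workcell import telemetry
snap("wrist","b_wrist"); plan(0.60,-0.04,0.30,-90,-1)
E
```

```text
time: 1.95
ee_pos: [0.6015, -0.0477, 0.2955]
eef_rot: [3.135, -0.014, -0.002]
contact_force: [-0.3, 0.2, -0.5]
gripper_width: 0.0853
at [ 0.6004 -0.0484  0.2958] yaw -90.45 tilt [-0.0014 -0.0068 -1.    ] w 0.0854 t 2.0 q [ 0.25  0.21 -0.06  0.01 -1.31  1.31] F [-0.1 -1.   0.7]
need [-0.04  0.84  0.42] 0.45 rows 1
-0.05,-0.84,-0.42,-0.45,-1,
```

View pics/b_wrist.png

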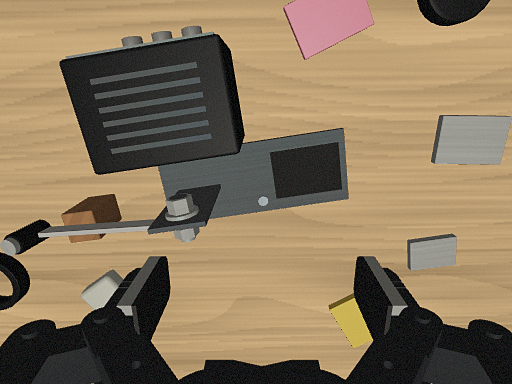

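The wrist view shows the pad at (306,170), the bolt head at (180,205), the box top at (150,105), the large plate at (470,140), the small plate at (432,252) and the pink and yellow look-alikes at (330,25) and (350,320). I'll fit each of them.

```bash
cat > fit.py <<'E'
from h import *
import sys
def rect(W,mask,seed,zr):
    m=mask&(W[...,2]>zr[0])&(W[...,2]<zr[1])
    m=cv2.morphologyEx(m.astype(np.uint8),cv2.MORPH_OPEN,np.ones((2,2)))
    nl,lab,st,c=cv2.connectedComponentsWithStats(m,connectivity=4)
    q=W[lab==lab[seed[1],seed[0]]]
    r=cv2.minAreaRect((q[:,:2]*1000).astype(np.float32)); return len(q),[np.round(a,1) for a in r],np.round(np.median(q[:,2]),4)
E
python3 - <<'E'
from fit import *
im,d,K,rv,tv=load("pics/b_wrist.npz"); W=cloud(d,K,rv,tv); hsv=cv2.cvtColor(im,cv2.COLOR_RGB2HSV); S,V=hsv[...,1],hsv[...,2]
print("table z",np.nanmedian(W[300:340,230:300,2]), W[120,400],W[300,40])
print("large",rect(W,(S<50)&(V>100),(470,130),(0.006,.03)))
print("small",rect(W,(S<50)&(V>100),(432,248),(0.006,.03)))
print("pad",rect(W,(V<42),(306,170),(0.003,.03)), V[170,306],V[150,255])
print("foot",rect(W,(S<90)&(V<120),(306,170),(0.003,.03)))
print("boxtop",rect(W,V<256,(150,75),(0.112,.135)))
print("upr",W[205,215],W[191,217],W[228,152])
for n,p in dict(head=(180,199),head2=(178,210)).items(): print(n,W[p[1],p[0]])
c=im[170:260,130:250]; cv2.imwrite("pics/b_c.png",cv2.resize(c,None,fx=6,fy=6,interpolation=cv2.INTER_CUBIC)[:,:,::-1])
E
```

```text
table z -0.0001314585695478023 [ 0.64065861 -0.23541336  0.00123114] [0.36543346 0.30394159 0.00058245]
large (3205, [array([nan, nan]), array([0., 0.]), np.float64(0.0)], np.float64(nan))
small (1280, [array([ 441.4, -310.1]), array([55.8, 74.4]), np.float64(9.0)], np.float64(nan))
pad (1881, [array([ 561.6, -112. ]), array([70.6, 79.7]), np.float64(26.4)], np.float64(nan)) 46 91
foot (10602, [array([557.3, -43.3]), array([103. , 252.7]), np.float64(10.3)], np.float64(nan))
boxtop (19139, [array([730.5,  -3. ]), array([0., 0.]), np.float64(0.0)], np.float64(nan))
upr [0.52585504 0.01573792 0.00808545] [0.55688377 0.0073175  0.04023937] [0.54948125 0.06143416 0.13800764]
head [0.57378734 0.03527098 0.11943435]
head2 [0.56276762 0.03759078 0.12264877]
```

View pics/b_c.png

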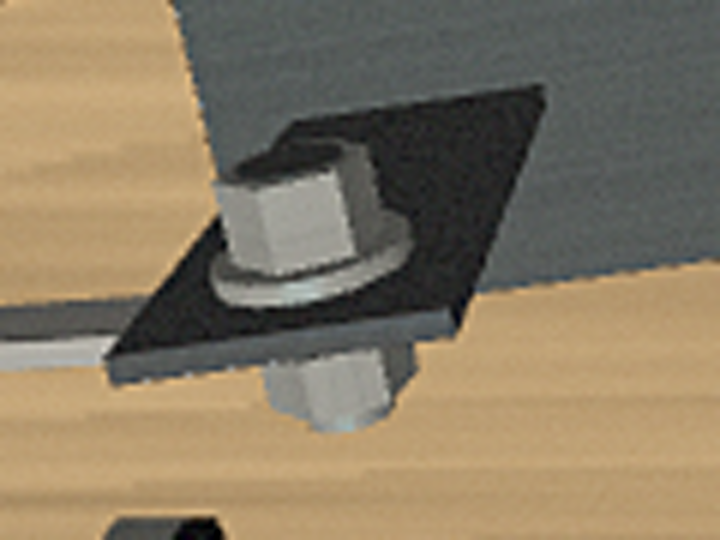

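```bash
cat > stand.py <<'E'
from h import *
from scipy.optimize import least_squares
def fitstand(f,corr,prior=(0.543,0.033,0.18),refine=True,show=None,free=(1,1,1)):
    im,d,K,rv,tv=load(f); g=cv2.cvtColor(im,cv2.COLOR_RGB2GRAY)
    P=np.array([c[0] for c in corr],float)/1000; U=np.array([c[1] for c in corr],np.float32)
    if refine: U=cv2.cornerSubPix(g,U.reshape(-1,1,2).copy(),(3,3),(-1,-1),(3,20,.01)).reshape(-1,2)
    def proj(p,P):
        c,s=np.cos(p[2]),np.sin(p[2]); Wd=P@np.array([[c,s,0],[-s,c,0],[0,0,1]])+[p[0],p[1],0]
        return cv2.projectPoints(Wd,rv,tv,K,None)[0].reshape(-1,2)
    r=least_squares(lambda p:(proj(p,P)-U).ravel(),prior,loss="soft_l1",x_scale=[.01,.01,.1])
    print("stand",np.round(r.x[:2],4),"yaw",round(np.degrees(r.x[2]),2)); print(np.round(proj(r.x,P)-U,1).tolist())
    if show:
        o=cv2.resize(im,None,fx=1.5,fy=1.5)[:,:,::-1].copy()
        for q in [[(50,50,8),(50,-205,8),(-50,-205,8),(-50,50,8)],[(33,-104,10),(33,-196,10),(-33,-196,10),(-33,-104,10)],[(0,30,140),(0,-30,140),(-6,-30,140),(-6,30,140)],[(58,75,122),(168,75,122),(168,-75,122),(58,-75,122)]]:
            cv2.polylines(o,[(proj(r.x,np.array(q)/1000.)*1.5+.5).astype(int).reshape(-1,1,2)],True,(0,0,255),1)
        cv2.imwrite(show,o)
    return r.x
E
python3 - <<'E'
from stand import *
fitstand("pics/b_wrist.npz",[((50,-205,8),(344,128)),((-50,-205,8),(348,198)),((0,30,140),(147.5,229)),((0,-30,140),(205.8,221.3)),((-6,-30,140),(206.2,226.3)),((-6,30,140),(149.2,233.8)),((168,75,122),(61,61)),((168,-75,122),(217,36)),((58,75,122),(98,173))],show="pics/b_ov.png")
from fit import *
im,d,K,rv,tv=load("pics/b_wrist.npz"); W=cloud(d,K,rv,tv); hsv=cv2.cvtColor(im,cv2.COLOR_RGB2HSV); S,V=hsv[...,1],hsv[...,2]
print((d==0).sum())
for n,(u,v) in dict(large=(470,140),small=(432,252)).items():
    a=(slice(v-35,v+35),slice(u-50,min(u+50,512))); q=W[a][(S[a]<50)&(W[a][...,2]>.006)]; q=q[~np.isnan(q[:,0])]
    print(n,len(q),cv2.minAreaRect((q[:,:2]*1000).astype(np.float32)),np.median(q[:,2]))
E
```

```text
stand [0.5533 0.036 ] yaw 8.26
[[1.2, 0.3], [0.8, 0.1], [-1.7, 3.0], [-0.1, -0.6], [1.4, 0.6], [0.3, 0.5], [-3.1, -1.2], [1.3, -2.3], [-3.5, 3.3]]
824
large 3355 ((615.3084716796875, -329.4931335449219), (91.90398406982422, 63.45563888549805), 89.3322982788086) 0.01255425933135443
small 1604 ((504.5346984863281, -206.58847045898438), (306.2837829589844, 77.094970703125), 59.480499267578125) 0.012430191914837484
```

View pics/b_ov.png

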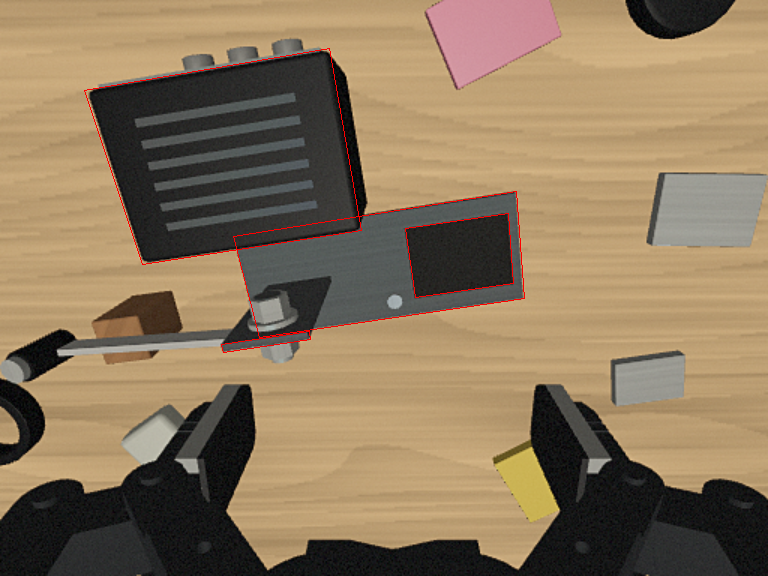

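Run:
```python
from h import *
plan(0.6145,-0.329,0.15,179.4,-1,ts=8.3)
```

```text
at [ 0.6004 -0.0484  0.2958] yaw -90.45 tilt [-0.0014 -0.0068 -1.    ] w 0.0854 t 2.0 q [ 0.25  0.21 -0.06  0.01 -1.31  1.31] F [-0.1 -1.   0.7]
need [  1.41 -28.06 -14.58] -90.15 rows 11
0.15,2.55,1.33,8.2,-1, 0.51,2.5,1.33,8.2,-1, 0.86,2.4,1.33,8.2,-1, 1.2,2.26,1.33,8.2,-1, 1.51,2.06,1.33,8.2,-1, 1.78,1.83,1.33,8.2,-1, 2.03,1.55,1.33,8.2,-1, 2.23,1.25,1.33,8.2,-1, 2.38,0.92,1.33,8.2,-1, 2.49,0.57,1.33,8.2,-1, 2.55,0.21,1.33,8.2,-1,
```

```bash
python3 -m creep '[0.2,2.6,1.3,8.2,-1, 0.5,2.5,1.3,8.2,-1, 0.9,2.4,1.3,8.2,-1, 1.2,2.3,1.3,8.2,-1, 1.5,2.1,1.3,8.2,-1, 1.8,1.8,1.3,8.2,-1, 2,1.6,1.3,8.2,-1, 2.2,1.3,1.3,8.2,-1, 2.4,0.9,1.3,8.2,-1, 2.5,0.6,1.3,8.2,-1, 2.6,0.2,1.3,8.2,-1, 0,0,0,0,-1]'
python3 - <<'E'
from h import *
snap("wrist","c_wrist")
plan(0.6145,-0.329,0.15,179.4,-1,ts=8.3)
E
```

```text
time: 3.2
ee_pos: [0.6046, -0.3336, 0.1492]
eef_rot: [2.149, -2.285, 0.001]
contact_force: [-0.2, 0.3, -0.5]
gripper_width: 0.0853
at [ 0.6051 -0.3326  0.1503] yaw 176.75 tilt [-0.0017 -0.0041 -1.    ] w 0.0853 t 3.25 q [-0.22  0.44 -0.06  0.   -1.07  0.16] F [-0.4 -0.7 -0.2]
need [ 0.94  0.36 -0.03] 2.65 rows 1
-0.41,-0.92,0.03,-2.65,-1,
```

View pics/c_wrist.png

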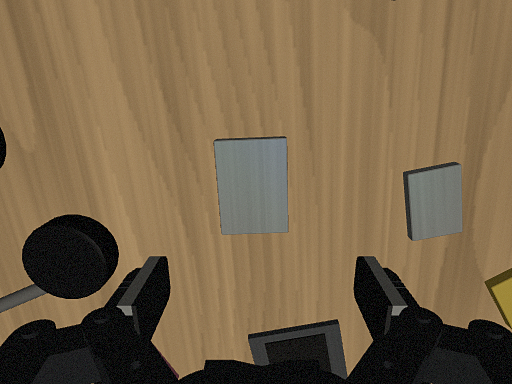

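Close up, the large plate's top face spans (215,140) to (288,234) and the small plate sits at (434,202).

```bash
cat > plate.py <<'E'
from h import *
from scipy.optimize import least_squares
def fitplate(f,seed,Lx,Ly,zb,prior,show=None,thr=(75,70),dz=(.007,.02)):
    """fit top rectangle to mask by IoU-like distance: corners of minAreaRect of points whose height ~ top"""
    im,d,K,rv,tv=load(f); W=cloud(d,K,rv,tv); hsv=cv2.cvtColor(im,cv2.COLOR_RGB2HSV)
    m=((hsv[...,1]<thr[0])&(hsv[...,2]>thr[1])).astype(np.uint8)
    m=cv2.morphologyEx(m,cv2.MORPH_OPEN,np.ones((3,3)))
    nl,lab,st,c=cv2.connectedComponentsWithStats(m,connectivity=4); mk=(lab==lab[seed[1],seed[0]]).astype(np.uint8)
    cn=max(cv2.findContours(mk,cv2.RETR_EXTERNAL,cv2.CHAIN_APPROX_NONE)[0],key=len).reshape(-1,2).astype(float)
    # back-project contour on plane z=zb+0.012
    R=cv2.Rodrigues(rv)[0]; C=-R.T@tv.reshape(3)
    ray=np.c_[(cn[:,0]-K[0,2])/K[0,0],(cn[:,1]-K[1,2])/K[1,1],np.ones(len(cn))]@R
    Q=(C+ray*((zb+.012-C[2])/ray[:,2])[:,None])[:,:2]
    def res(p):
        c,s=np.cos(p[2]),np.sin(p[2]); q=(Q-p[:2])@np.array([[c,-s],[s,c]])
        a=np.abs(q)-np.array([Lx,Ly])/2
        return 1000*np.where((a>0).all(1),np.hypot(*np.maximum(a,0).T),np.max(a,1))
    r=least_squares(res,prior,loss="soft_l1",x_scale=[.01,.01,.1])
    print("plate",np.round(r.x[:2],4),"yaw",round(np.degrees(r.x[2]),2),"rms mm",round(float(np.sqrt(np.mean(res(r.x)**2))),2),"npix",mk.sum(), "rectmm",[np.round(v,1) for v in cv2.minAreaRect((Q*1000).astype(np.float32))])
    return r.x
E
python3 - <<'E'
from plate import *
fitplate("pics/c_wrist.npz",(252,185),.064,.090,0,(.615,-.329,-.01))
fitplate("pics/c_wrist.npz",(436,202),.048,.068,0,(.445,-.305,.16))
E
```

```text
plate [ 0.6143 -0.33  ] yaw -1.27 rms mm 0.83 npix 6603 rectmm [array([ 614.3, -330.1]), array([89.3, 63.4]), np.float64(88.7)]
plate [ 0.4466 -0.3047] yaw 8.35 rms mm 0.78 npix 3551 rectmm [array([ 446.6, -304.6]), array([47.6, 67.6]), np.float64(8.3)]
```

Run:
```python
from h import *
from workcell import telemetry
im,d,K,rv,tv=load("pics/c_wrist.npz"); W=cloud(d,K,rv,tv)
s=telemetry.state(); w,R=toolyaw(s["eef_rot"])
T=(W-s["ee_pos"])@R
q=T[250:330,110:400].reshape(-1,3); q=q[q[:,2]<.05]
print(np.nanpercentile(q[:,2],[90,98,100])); 
for (u,v) in [(160,260),(165,262),(165,290),(150,262),(362,260),(372,262),(140,300)]: print(u,v,np.round(T[v,u],4))
plan(0.6143,-0.330,0.05,178.7,-0.7)
```

```text
[-0.01985851 -0.01480959 -0.01185136]
160 260 [ 0.013  -0.0441 -0.0192]
165 262 [ 0.0096 -0.0435 -0.015 ]
165 290 [-0.0014 -0.0432 -0.0201]
150 262 [ 0.0133 -0.0477 -0.0214]
362 260 [ 0.0126  0.0424 -0.0192]
372 262 [ 0.0129  0.0459 -0.0215]
140 300 [ 0.0124 -0.0432 -0.0459]
at [ 0.6051 -0.3326  0.1503] yaw 176.75 tilt [-0.0017 -0.0041 -1.    ] w 0.0853 t 3.25 q [-0.22  0.44 -0.06  0.   -1.07  0.16] F [-0.4 -0.7 -0.2]
need [  0.92   0.26 -10.03] 1.95 rows 3
-0.1,-0.3,3.34,-0.65,-0.7, -0.1,-0.3,3.34,-0.65,-0.7, -0.1,-0.3,3.34,-0.65,-0.7,
```

```bash
python3 -m creep '[-0.1,-0.3,3.4,-0.6,-0.7, -0.1,-0.3,3.4,-0.7,-0.7, -0.1,-0.3,3.4,-0.6,-0.7, 0,0,1,0,-0.7, 0,0,0,0,-0.7]'
python3 - <<'E'
from h import *
from workcell import telemetry
im,d,K,rv,tv=snap("wrist","d_wrist"); W=cloud(d,K,rv,tv)
s=telemetry.state(); w,R=toolyaw(s["eef_rot"])
T=(W-s["ee_pos"])@R
q=T[250:330,110:400].reshape(-1,3); q=q[(q[:,2]<.02)&(W[250:330,110:400,2].ravel()>.016)]
print(np.nanpercentile(q[:,2],[90,98,100])); 
plan(0.6143,-0.330,0.0,178.7,-0.7)
E
```

```text
time: 3.75
ee_pos: [0.6174, -0.3264, 0.0412]
eef_rot: [2.213, -2.229, 0.014]
contact_force: [0.3, 1.2, 0.7]
gripper_width: 0.0726
[-0.01786007 -0.01135549 -0.0071943 ]
at [ 0.6177 -0.3265  0.0419] yaw 179.57 tilt [ 0.0066 -0.0068 -1.    ] w 0.0724 t 3.8 q [-0.21  0.55 -0.15  0.01 -0.86  0.19] F [-0.   0.4 -0.8]
need [-0.34 -0.35 -4.19] -0.87 rows 1
0.36,0.34,4.19,0.87,-0.7,
```

View pics/d_wrist.png

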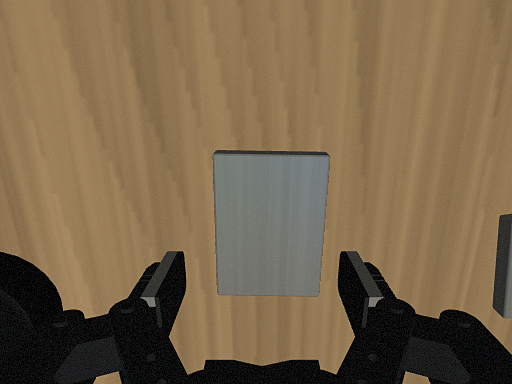

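```bash
python3 -m creep '[0.3,0.3,0.5,0.8,-0.7, 0.1,0.1,0.5,0,-0.7, 0,0,0,0,-0.7]'
python3 - <<'E'
from h import *
plan(0.6143,-0.330,-0.004,178.7,-0.7,step=1)
E
```

```text
time: 4.1
ee_pos: [0.616, -0.3309, 0.0365]
eef_rot: [-2.196, 2.242, -0.024]
contact_force: [-0.7, -0.8, 0.4]
gripper_width: 0.0726
at [ 0.616  -0.3309  0.0365] yaw 178.82 tilt [ 0.0131 -0.0088 -0.9999] w 0.0726 t 4.1 q [-0.21  0.55 -0.16  0.01 -0.84  0.19] F [-0.7 -0.8  0.4]
need [-0.17  0.09 -4.05] -0.12 rows 5
-0.02,0.03,0.81,0.02,-0.7, -0.02,0.03,0.81,0.02,-0.7, -0.02,0.03,0.81,0.02,-0.7, -0.02,0.03,0.81,0.02,-0.7, -0.02,0.03,0.81,0.02,-0.7,
```

```bash
python3 -m creep '[0,0.1,2,0,-0.7, -0.1,0.1,1.5,0,-0.7, 0,0,0,0,-0.7]'
python3 - <<'E'
from h import *
plan(0.6143,-0.330,-0.004,178.7,-0.7,step=1)
E
```

```text
time: 4.4
ee_pos: [0.616, -0.3312, 0.0036]
eef_rot: [-2.194, 2.24, -0.032]
contact_force: [0.5, 0.3, 0.5]
gripper_width: 0.0724
at [ 0.616  -0.3312  0.0036] yaw 178.8 tilt [ 0.0182 -0.0104 -0.9998] w 0.0724 t 4.4 q [-0.21  0.59 -0.19  0.01 -0.77  0.18] F [0.5 0.3 0.5]
need [-0.17  0.12 -0.76] -0.1 rows 1
-0.12,0.18,0.76,0.1,-0.7,
```

```bash
python3 -m creep '[-0.1,0.2,0.7,0,-0.7, 0,0,0,0,-0.7]'
python3 - <<'E'
from h import *
plan(0.6143,-0.330,-0.004,178.7,-0.7,step=1)
E
```

```text
time: 4.6
ee_pos: [0.6143, -0.3305, -0.0033]
eef_rot: [-2.194, 2.24, -0.032]
contact_force: [0.4, 0.1, -0.4]
gripper_width: 0.0727
at [ 0.6143 -0.3305 -0.0033] yaw 178.81 tilt [ 0.0185 -0.0107 -0.9998] w 0.0727 t 4.6 q [-0.21  0.59 -0.2   0.01 -0.76  0.18] F [ 0.4  0.1 -0.4]
need [-0.    0.05 -0.07] -0.11 rows 1
-0.05,0,0.07,0.11,-0.7,
```

Positioned without contact. Closing.

```bash
python3 -m creep '[0,0,0,0,0.2, 0,0,0,0,0.2, 0,0,0,0,0.2, 0,0,0,0,0.2]'
python3 - <<'E'
from h import *
snap("wrist","e_wrist")
plan(0.6143,-0.330,0.10,178.7,0.2)
E
```

```text
time: 5.0
ee_pos: [0.6144, -0.3304, -0.0021]
eef_rot: [-2.194, 2.24, -0.033]
contact_force: [0.2, -0.1, -1.6]
gripper_width: 0.0623
at [ 0.6144 -0.3304 -0.0022] yaw 178.81 tilt [ 0.0187 -0.0108 -0.9998] w 0.0624 t 5.05 q [-0.21  0.59 -0.2   0.01 -0.76  0.18] F [-0.4  0.5 -2. ]
need [-1.000e-02  4.000e-02  1.022e+01] -0.11 rows 3
-0.01,0,-3.41,0.04,0.2, -0.01,0,-3.41,0.04,0.2, -0.01,0,-3.41,0.04,0.2,
```

View pics/e_wrist.png

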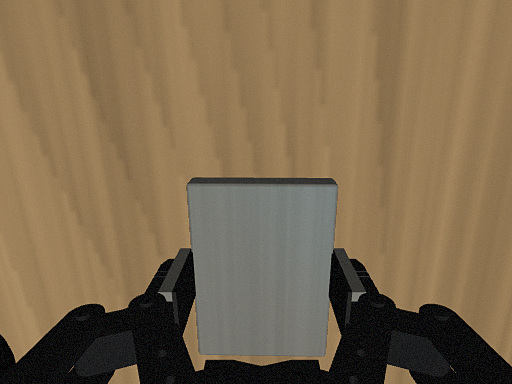

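```bash
python3 -m creep '[0,0,-1,0,0.2, 0,0,-3,0,0.2, 0,0,-3,0,0.2, 0,0,-1,0,0.2]'
python3 - <<'E'
from h import *
plan(0.5749,-0.1124,0.08,188.26,0.2,step=4.4)
E
```

```text
time: 5.45
ee_pos: [0.6102, -0.3287, 0.0776]
eef_rot: [-2.196, 2.244, -0.022]
contact_force: [0.7, 0.8, -3.6]
gripper_width: 0.062
at [ 0.6102 -0.3287  0.0776] yaw 178.76 tilt [ 0.0111 -0.0083 -0.9999] w 0.062 t 5.45 q [-0.21  0.5  -0.14  0.01 -0.92  0.18] F [ 0.7  0.8 -3.6]
need [-3.53 21.63  0.24] 9.5 rows 5
-4.31,0.8,-0.05,-1.9,0.2, -4.33,0.66,-0.05,-1.9,0.2, -4.35,0.51,-0.05,-1.9,0.2, -4.37,0.37,-0.05,-1.9,0.2, -4.38,0.22,-0.05,-1.9,0.2,
```

```bash
python3 -m creep '[-2.5,0.5,0,-1.9,0.2, -4.3,0.7,0,-1.9,0.2, -4.4,0.5,0,-1.9,0.2, -4.4,0.4,0,-1.9,0.2, -3.5,0.2,0,-1.9,0.2, -1.5,0.2,0,0,0.2, 0,0,0,0,0.2]'
python3 - <<'E'
from h import *
snap("wrist","f_wrist")
plan(0.5749,-0.1124,0.05,188.26,0.2,step=4.4)
E
```

```text
time: 6.15
ee_pos: [0.5716, -0.1185, 0.0758]
eef_rot: [-2.376, 2.05, -0.026]
contact_force: [0.3, -0.6, -4.3]
gripper_width: 0.0618
at [ 0.5719 -0.1192  0.0759] yaw -171.59 tilt [ 0.0147 -0.0082 -0.9999] w 0.0621 t 6.2 q [ 0.14  0.35 -0.4   0.01 -0.8   0.  ] F [-0.5  0.4 -4.4]
need [ 0.3   0.68 -2.59] -0.15 rows 1
-0.63,-0.4,2.59,0.15,0.2,
```

View pics/f_wrist.png

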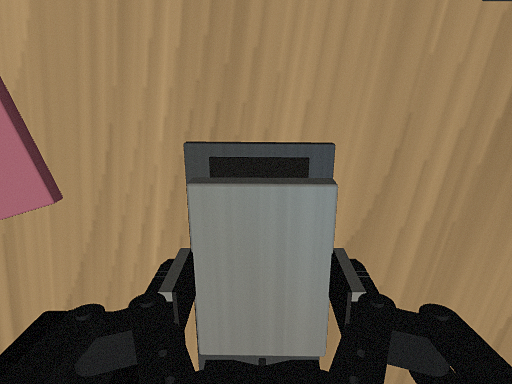

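Run:
```python
from stand import *
p=fitstand("pics/f_wrist.npz",[((50,-205,8),(184,142)),((-50,-205,8),(335,142)),((33,-196,10),(209,157)),((-33,-196,10),(309,157))],prior=(0.5533,.036,np.radians(8.26)))
c,s=np.cos(p[2]),np.sin(p[2]); print("pad",p[0]+.15*s,p[1]-.15*c)
from plate import *
fitplate("pics/f_wrist.npz",(262,270),.064,.090,0.0759+.0022,(.572,-.119,.144))
from workcell import telemetry; print(telemetry.state()["ee_pos"])
```

```text
stand [0.5541 0.037 ] yaw 7.89
[[-1.9, 0.3], [0.9, -0.0], [0.0, -0.3], [0.2, 0.2]]
pad 0.5747049596462007 -0.11154757016615041
plate [ 0.5722 -0.1178] yaw 8.3 rms mm 0.75 npix 23827 rectmm [array([ 572.2, -117.8]), array([63.3, 89.7]), np.float64(8.4)]
[ 0.57191399 -0.11922042  0.07588478]
```

```bash
python3 -m creep '[-0.3,-0.2,1.5,0.1,0.2, -0.3,-0.2,2.5,0.1,0.2, 0,0,1,0,0.2, 0,0,0,0,0.2]'
python3 - <<'E'
from h import *
plan(0.5746,-0.1134,0.0085,188.1,0.2,step=4.4)
E
```

```text
time: 6.6
ee_pos: [0.5772, -0.1152, 0.0252]
eef_rot: [-2.369, 2.055, -0.029]
contact_force: [-0.5, 0.0, -4.5]
gripper_width: 0.0621
at [ 0.5772 -0.1152  0.0252] yaw -171.88 tilt [ 0.017  -0.0084 -0.9998] w 0.0621 t 6.6 q [ 0.14  0.42 -0.44  0.02 -0.69 -0.01] F [-0.5  0.  -4.5]
need [-0.26  0.18 -1.67] -0.02 rows 1
-0.21,0.23,1.67,0.02,0.2,
```

```bash
python3 -m creep '[-0.2,0.2,0.7,0,0.2, 0,0.1,0.5,0,0.2, 0,0,0,0,0.2]'
python3 - <<'E'
from h import *
snap("wrist","g_wrist")
plan(0.5746,-0.1134,0.0080,188.1,0.2,step=4.4)
E
```

```text
time: 6.9
ee_pos: [0.5745, -0.1151, 0.0133]
eef_rot: [-2.367, 2.057, -0.03]
contact_force: [-0.1, -0.1, -4.7]
gripper_width: 0.0618
at [ 0.5748 -0.115   0.0137] yaw -171.96 tilt [ 0.0183 -0.0086 -0.9998] w 0.062 t 6.95 q [ 0.14  0.43 -0.46  0.02 -0.66 -0.02] F [ 0.3 -0.1 -4. ]
need [-0.02  0.16 -0.57] 0.06 rows 1
-0.16,-0,0.57,-0.06,0.2,
```

View pics/g_wrist.png

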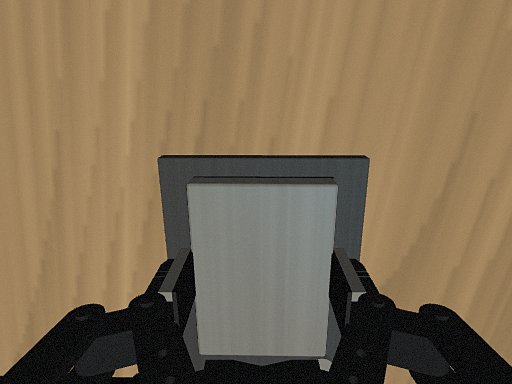

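```bash
python3 -m creep '[-0.2,0,0.3,0,0.2, 0,0,0.3,0,0.2, 0,0,0,0,0.2]'
python3 - <<'E'
from h import *
from plate import *
from stand import *
snap("wrist","g2_wrist")
fitplate("pics/g2_wrist.npz",(262,270),.064,.090,0.0105,(.572,-.119,.144))
plan(0.5746,-0.1134,0.0080,188.1,0.2,step=4.4)
E
```

```text
time: 7.25
ee_pos: [0.5755, -0.1129, 0.0085]
eef_rot: [-2.366, 2.055, -0.033]
contact_force: [-0.3, 0.3, -4.7]
gripper_width: 0.062
plate [ 0.576  -0.1121] yaw 7.98 rms mm 0.66 npix 23873 rectmm [array([ 576. , -112.1]), array([63.4, 89.7]), np.float64(8.1)]
at [ 0.5756 -0.1129  0.0086] yaw -171.95 tilt [ 0.0208 -0.0085 -0.9997] w 0.0618 t 7.3 q [ 0.15  0.44 -0.46  0.02 -0.65 -0.02] F [ 0.4 -1.  -4.4]
need [-0.1  -0.05 -0.06] 0.05 rows 1
0.04,0.1,0.06,-0.05,0.2,
```

View pics/g2_wrist.png

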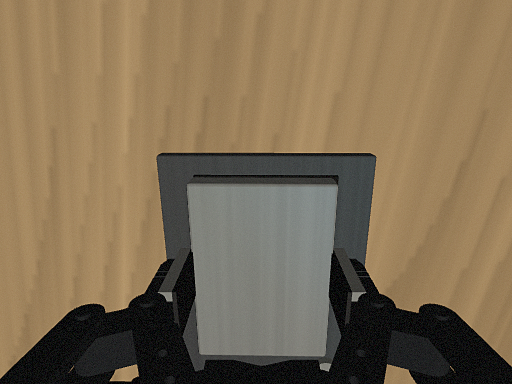

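```bash
python3 -m creep '[0,0.1,0.1,0,0.2, 0,0,0.1,0,0.2, 0,0,0,0,0.2]'
python3 - <<'E'
from h import *
plan(0.5746,-0.1134,0.0080,188.1,0.2,step=4.4)
E
```

```text
time: 7.6
ee_pos: [0.575, -0.1129, 0.0081]
eef_rot: [-2.367, 2.054, -0.035]
contact_force: [0.3, 0.7, -4.6]
gripper_width: 0.0617
at [ 0.575  -0.1129  0.0081] yaw -171.9 tilt [ 0.0219 -0.0087 -0.9997] w 0.0617 t 7.6 q [ 0.15  0.44 -0.47  0.02 -0.65 -0.02] F [ 0.3  0.7 -4.6]
need [-0.04 -0.05 -0.01] 0.0 rows 1
0.04,0.05,0.01,-0,0.2,
```

```bash
python3 -m creep '[0,0.1,0.3,0,0.2, 0,0,0,0,0.2]'
python3 - <<'E'
from h import *
plan(0.5746,-0.1134,0.0080,188.1,0.2,step=4.4)
E
```

```text
time: 7.8
ee_pos: [0.5757, -0.1128, 0.0086]
eef_rot: [-2.367, 2.051, -0.04]
contact_force: [0.3, 1.0, -5.3]
gripper_width: 0.0618
at [ 0.5757 -0.1128  0.0086] yaw -171.81 tilt [ 0.0256 -0.0091 -0.9996] w 0.0618 t 7.8 q [ 0.15  0.44 -0.47  0.02 -0.64 -0.02] F [ 0.3  1.  -5.3]
need [-0.11 -0.06 -0.06] -0.09 rows 1
0.04,0.12,0.06,0.09,0.2,
```

```bash
python3 -m creep '[0,0.1,0.5,0,0.2]'; python3 -m creep '[0,0,0.3,0,0.2]';  python3 - <<'E'
from h import *
plan(0.5746,-0.1134,0.0080,188.1,0.2,step=4.4)
E
```

```text
time: 7.9
ee_pos: [0.5762, -0.1129, 0.0074]
eef_rot: [-2.368, 2.048, -0.043]
contact_force: [-23.0, 13.7, 78.6]
gripper_width: 0.062
time: 8.0
ee_pos: [0.5763, -0.1129, 0.0077]
eef_rot: [-2.369, 2.047, -0.045]
contact_force: [-13.9, 6.0, 32.0]
gripper_width: 0.0619
at [ 0.5763 -0.1129  0.0077] yaw -171.65 tilt [ 0.0288 -0.0106 -0.9995] w 0.0619 t 8.0 q [ 0.15  0.44 -0.47  0.02 -0.63 -0.02] F [-13.9   6.   32. ]
need [-0.17 -0.05  0.03] -0.25 rows 1
0.03,0.18,-0.03,0.25,0.2,
```

```bash
python3 -m creep '[0,0.2,-0.5,0.1,0.2, 0,0.1,0,0.1,0.2]';  python3 - <<'E'
from h import *
plan(0.5742,-0.1134,0.0080,188.1,0.2,step=4.4)
E
```

```text
time: 8.2
ee_pos: [0.5735, -0.1131, 0.0138]
eef_rot: [-2.364, 2.05, -0.047]
contact_force: [0.3, -0.3, -4.2]
gripper_width: 0.062
at [ 0.5735 -0.1131  0.0138] yaw -171.85 tilt [ 0.0309 -0.0102 -0.9995] w 0.062 t 8.2 q [ 0.15  0.42 -0.48  0.02 -0.64 -0.03] F [ 0.3 -0.3 -4.2]
need [ 0.07 -0.03 -0.58] -0.05 rows 1
0.04,-0.06,0.58,0.05,0.2,
```

```bash
python3 -m creep '[0,-0.1,0.4,0,0.2]';  python3 - <<'E'
from h import *
plan(0.5742,-0.1134,0.0080,188.1,0.2,step=4.4)
E
```

```text
time: 8.3
ee_pos: [0.5746, -0.113, 0.0097]
eef_rot: [-2.363, 2.05, -0.047]
contact_force: [0.7, 0.1, -3.9]
gripper_width: 0.0621
at [ 0.5746 -0.113   0.0097] yaw -171.87 tilt [ 0.0315 -0.01   -0.9995] w 0.0621 t 8.3 q [ 0.15  0.43 -0.48  0.02 -0.63 -0.03] F [ 0.7  0.1 -3.9]
need [-0.04 -0.04 -0.17] -0.03 rows 1
0.04,0.05,0.17,0.03,0.2,
```

```bash
python3 -m creep '[0,0.05,0.1,0,0.2, 0,0,0,0,-0.5, 0,0,0,0,-0.6, 0,0,0,0,-0.75]';  python3 - <<'E'
from h import *
from plate import *
snap("wrist","h_wrist")
fitplate("pics/h_wrist.npz",(262,270),.064,.090,0.010,(.575,-.113,.144))
plan(0.5742,-0.1134,0.0080,188.1,0.2,step=4.4)
E
```

```text
time: 8.7
ee_pos: [0.5748, -0.1133, 0.0068]
eef_rot: [-2.365, 2.05, -0.047]
contact_force: [0.5, 0.1, 0.5]
gripper_width: 0.0747
plate [ 0.5746 -0.1124] yaw 8.14 rms mm 0.55 npix 24315 rectmm [array([ 574.7, -112.3]), array([63.3, 89.6]), np.float64(8.2)]
at [ 0.5748 -0.1133  0.0069] yaw -171.83 tilt [ 0.0306 -0.0106 -0.9995] w 0.0747 t 8.75 q [ 0.15  0.44 -0.48  0.03 -0.63 -0.03] F [ 0.3 -0.1 -0.6]
need [-0.06 -0.01  0.11] -0.07 rows 1
0.01,0.06,-0.11,0.07,0.2,
```

View pics/h_wrist.png

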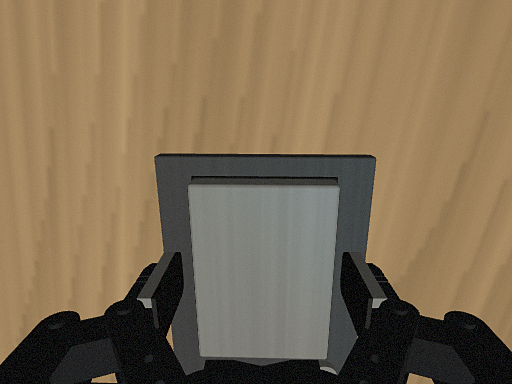

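```bash
python3 -m creep '[0,0,-1,0,-0.8, 0,0,-3.5,0,-1, 0,0,-4.5,0,-1, 0,0,-3,0,-1, 0,0,0,0,-1]';  python3 - <<'E'
from h import *
from plate import *
snap("wrist","i_wrist")
plan(0.4466,-0.3047,0.12,188.35,-1,step=4)
E
```

```text
time: 9.25
ee_pos: [0.571, -0.1124, 0.1332]
eef_rot: [-2.366, 2.05, -0.047]
contact_force: [0.5, -0.5, 0.2]
gripper_width: 0.0855
at [ 0.5702 -0.1124  0.1315] yaw -171.83 tilt [ 0.0276 -0.0115 -0.9996] w 0.0853 t 9.3 q [ 0.15  0.27 -0.37  0.02 -0.91 -0.02] F [0.4 0.5 0.3]
need [-12.36 -19.23  -1.15] 0.18 rows 6
2.88,2.49,0.19,-0.03,-1, 2.88,2.5,0.19,-0.03,-1, 2.88,2.5,0.19,-0.03,-1, 2.88,2.5,0.19,-0.03,-1, 2.87,2.5,0.19,-0.03,-1, 2.87,2.5,0.19,-0.03,-1,
```

View pics/i_wrist.png

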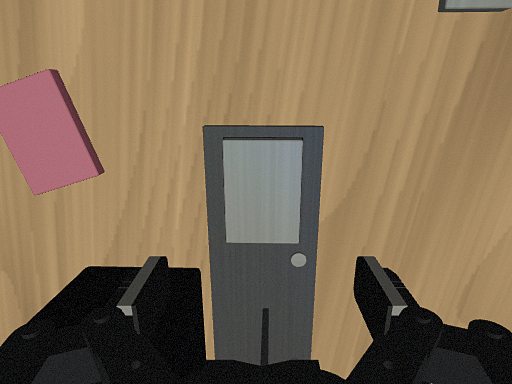

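```bash
python3 -m creep '[1.5,1.2,0,0,-1, 2.9,2.5,0.2,0,-1, 2.9,2.5,0.2,0,-1, 2.9,2.5,0.2,0,-1, 2.9,2.5,0.2,0,-1, 2.5,2.3,0,0,-1, 1.2,1,0,0,-1, 0,0,0,0,-1]';  python3 - <<'E'
from h import *
from plate import *
snap("wrist","j_wrist")
plan(0.4466,-0.3047,0.04,188.35,-0.8,step=4)
E
```

```text
time: 10.1
ee_pos: [0.4382, -0.3069, 0.116]
eef_rot: [-2.371, 2.053, -0.029]
contact_force: [-0.8, 0.2, 0.3]
gripper_width: 0.0855
at [ 0.4386 -0.3063  0.1159] yaw -171.78 tilt [ 0.0172 -0.008  -0.9998] w 0.0857 t 10.15 q [-0.24  0.23 -0.47  0.   -0.86  0.38] F [-0.4 -0.4  0.7]
need [ 0.8   0.16 -7.59] 0.13 rows 2
-0.02,-0.41,3.8,-0.06,-0.8, -0.02,-0.41,3.8,-0.06,-0.8,
```

View pics/j_wrist.png

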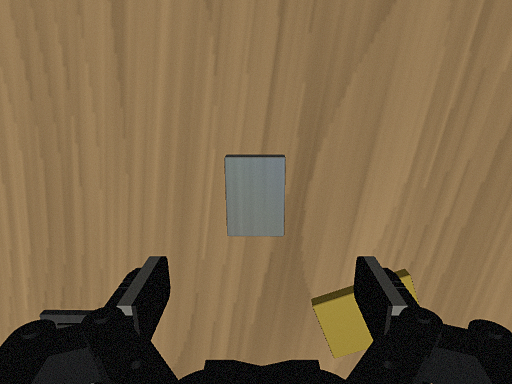

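Run:
```python
from h import *
from plate import *
p=fitplate("pics/j_wrist.npz",(255,195),.048,.068,0,(.445,-.305,.16))
plan(p[0],p[1],0.03,np.degrees(p[2])+180,-0.4,step=4)
im,d,K,rv,tv=load("pics/j_wrist.npz"); W=cloud(d,K,rv,tv)
hsv=cv2.cvtColor(im,cv2.COLOR_RGB2HSV); m=(hsv[...,0]>20)&(hsv[...,0]<32)&(hsv[...,1]>150)&(W[...,2]>.008)&(W[...,2]<.02)
q=W[m]; print("yellow x",np.percentile(q[:,0],[1,99]),"y",np.percentile(q[:,1],[1,99]))
```

```text
plate [ 0.4461 -0.3046] yaw 8.36 rms mm 0.78 npix 4647 rectmm [array([ 446. , -304.3]), array([47.5, 67.1]), np.float64(8.4)]
at [ 0.4386 -0.3063  0.1159] yaw -171.78 tilt [ 0.0172 -0.008  -0.9998] w 0.0857 t 10.15 q [-0.24  0.23 -0.47  0.   -0.86  0.38] F [-0.4 -0.4  0.7]
need [ 0.75  0.17 -8.59] 0.14 rows 3
-0.02,-0.26,2.86,-0.05,-0.4, -0.02,-0.26,2.86,-0.05,-0.4, -0.02,-0.26,2.86,-0.05,-0.4,
yellow x [0.29508839 0.37717152] y [-0.25234848 -0.16116298]
```

```bash
python3 -m creep '[0,-0.2,2,0,-0.35, 0,-0.3,3,0,-0.35, 0,-0.2,2.5,0,-0.35, 0,-0.1,0.5,0,-0.35, 0,0,0,0,-0.35]';  python3 - <<'E'
from h import *
plan(.4461,-0.3046,0.0,188.35,-0.35,step=4)
E
```

```text
time: 10.65
ee_pos: [0.4483, -0.3045, 0.0332]
eef_rot: [-2.372, 2.052, -0.028]
contact_force: [0.8, -0.1, 0.9]
gripper_width: 0.0578
at [ 0.4483 -0.3045  0.0332] yaw -171.71 tilt [ 0.0166 -0.008  -0.9998] w 0.0578 t 10.65 q [-0.23  0.35 -0.54  0.01 -0.67  0.37] F [ 0.8 -0.1  0.9]
need [-0.22 -0.01 -3.32] 0.06 rows 1
-0.03,0.22,3.32,-0.06,-0.35,
```

```bash
python3 -m creep '[0,0.1,1.5,0,-0.35, 0,0.1,1.3,0,-0.35, 0,0.1,0.3,0,-0.35, 0,0,0,0,-0.35]';  python3 - <<'E'
from h import *
plan(.4461,-0.3046,0.0,188.35,-0.35,step=4)
E
```

```text
time: 11.05
ee_pos: [0.4487, -0.3049, 0.0052]
eef_rot: [-2.374, 2.047, -0.034]
contact_force: [0.2, 0.8, 0.6]
gripper_width: 0.0576
at [ 0.4487 -0.3049  0.0052] yaw -171.53 tilt [ 0.0206 -0.0096 -0.9997] w 0.0576 t 11.05 q [-0.23  0.39 -0.56  0.01 -0.6   0.37] F [0.2 0.8 0.6]
need [-0.26  0.03 -0.52] -0.12 rows 1
-0.07,0.25,0.52,0.12,-0.35,
```

```bash
python3 -m creep '[0,0.3,0.5,0.1,-0.35, 0,0,0,0,-0.35]';  python3 - <<'E'
from h import *
plan(.4461,-0.3046,0.0,188.35,-0.35,step=4)
E
```

```text
time: 11.25
ee_pos: [0.4468, -0.3056, 0.0017]
eef_rot: [-2.372, 2.048, -0.038]
contact_force: [-0.3, -0.4, 0.7]
gripper_width: 0.0578
at [ 0.4468 -0.3056  0.0017] yaw -171.61 tilt [ 0.0231 -0.0104 -0.9997] w 0.0578 t 11.25 q [-0.23  0.39 -0.57  0.01 -0.58  0.37] F [-0.3 -0.4  0.7]
need [-0.07  0.1  -0.17] -0.04 rows 1
-0.1,0.05,0.17,0.04,-0.35,
```

```bash
python3 -m creep '[-0.1,0,0.2,0,0, 0,0,0,0,0.4, 0,0,0,0,0.4, 0,0,0,0,0.4]';  python3 - <<'E'
from h import *
from plate import *
snap("wrist","k_wrist")
fitplate("pics/k_wrist.npz",(262,270),.048,.068,0.0,(.446,-.305,.144))
plan(.4461,-0.3046,0.1,188.35,0.4,step=4)
E
```

```text
time: 11.65
ee_pos: [0.4467, -0.3048, 0.0013]
eef_rot: [-2.372, 2.048, -0.04]
contact_force: [0.9, -0.3, -3.2]
gripper_width: 0.0462
plate [ 0.4473 -0.3039] yaw 8.48 rms mm 0.71 npix 12805 rectmm [array([ 447.2, -303.8]), array([47.5, 67.5]), np.float64(8.5)]
at [ 0.4467 -0.3048  0.0013] yaw -171.61 tilt [ 0.0243 -0.011  -0.9996] w 0.0459 t 11.7 q [-0.23  0.39 -0.57  0.01 -0.58  0.37] F [-0.6  0.2 -3.5]
need [-0.06  0.02  9.87] -0.04 rows 3
-0.01,0.02,-3.29,0.01,0.4, -0.01,0.02,-3.29,0.01,0.4, -0.01,0.02,-3.29,0.01,0.4,
```

View pics/k_wrist.png

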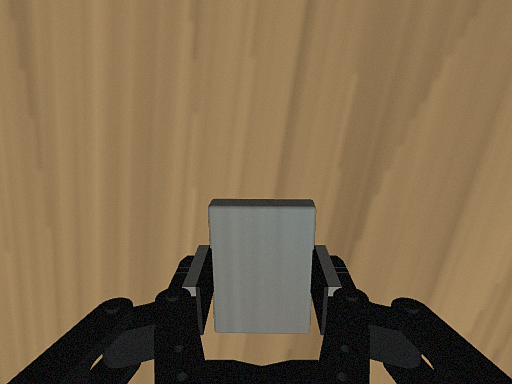

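```bash
python3 -m creep '[0,0,-1.5,0,0.4, 0,0,-3.5,0,0.4, 0,0,-3.5,0,0.4, 0,0,-0.5,0,0.4]';  python3 - <<'E'
from h import *
plan(.574,-0.1133,0.09,188.1,0.4,step=4)
E
```

```text
time: 12.1
ee_pos: [0.4421, -0.303, 0.0907]
eef_rot: [-2.374, 2.051, -0.028]
contact_force: [0.1, -0.0, -2.4]
gripper_width: 0.0462
at [ 0.4421 -0.303   0.0907] yaw -171.66 tilt [ 0.0165 -0.0085 -0.9998] w 0.0462 t 12.1 q [-0.23  0.26 -0.49  0.01 -0.8   0.37] F [ 0.1 -0.  -2.4]
need [13.19 18.97 -0.07] -0.24 rows 6
-2.81,-2.63,0.01,0.04,0.4, -2.81,-2.63,0.01,0.04,0.4, -2.81,-2.63,0.01,0.04,0.4, -2.81,-2.63,0.01,0.04,0.4, -2.82,-2.63,0.01,0.04,0.4, -2.82,-2.62,0.01,0.04,0.4,
```

```bash
python3 -m creep '[-1.5,-1.4,0,0,0.4, -2.8,-2.6,0,0,0.4, -2.8,-2.6,0,0,0.4, -2.8,-2.6,0,0.1,0.4, -2.8,-2.6,0,0.1,0.4, -2.7,-2.5,0,0,0.4, -1.2,-1.2,0,0,0.4, 0,0,0,0,0.4]';  python3 - <<'E'
from h import *
snap("wrist","l_wrist")
plan(.574,-0.1133,0.04,188.1,0.4,step=4)
E
```

```text
time: 12.9
ee_pos: [0.5731, -0.1092, 0.0857]
eef_rot: [-2.366, 2.063, -0.021]
contact_force: [0.7, -0.8, -4.3]
gripper_width: 0.0461
at [ 0.5721 -0.1099  0.0855] yaw -172.22 tilt [ 0.0106 -0.0067 -0.9999] w 0.0459 t 12.95 q [ 0.15  0.34 -0.39  0.01 -0.83 -0.02] F [-0.5  0.2 -3.2]
need [ 0.19 -0.34 -4.55] 0.32 rows 2
0.18,-0.07,2.27,-0.16,0.4, 0.18,-0.07,2.27,-0.16,0.4,
```

View pics/l_wrist.png

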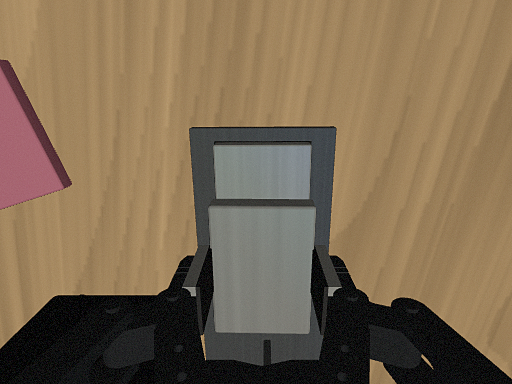

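```bash
python3 -m creep '[0.2,0,1.5,-0.2,0.4, 0.2,0,2.2,-0.2,0.4, 0,0,1,0,0.4, 0,0,0,0,0.4]';  python3 - <<'E'
from h import *
from plate import *
snap("wrist","m_wrist")
from workcell import telemetry
p=telemetry.state()["ee_pos"]
fitplate("pics/m_wrist.npz",(262,270),.048,.068,p[2]-.0013,(.574,-.113,.144))
plan(.574,-0.1133,0.0235,188.1,0.4,step=4)
E
```

```text
time: 13.35
ee_pos: [0.5698, -0.1169, 0.0357]
eef_rot: [2.371, -2.06, 0.015]
contact_force: [-0.1, 0.0, -3.4]
gripper_width: 0.0464
plate [ 0.572  -0.1186] yaw 9.37 rms mm 5.5 npix 17021 rectmm [array([ 572.8, -118.3]), array([55. , 93.8]), np.float64(11.9)]
at [ 0.5701 -0.1169  0.0363] yaw -171.97 tilt [ 0.0079 -0.0066 -0.9999] w 0.0461 t 13.4 q [ 0.14  0.4  -0.44  0.01 -0.73 -0.01] F [ 0.1 -0.2 -3.3]
need [ 0.39  0.36 -1.28] 0.07 rows 1
-0.3,-0.44,1.28,-0.07,0.4,
```

View pics/m_wrist.png

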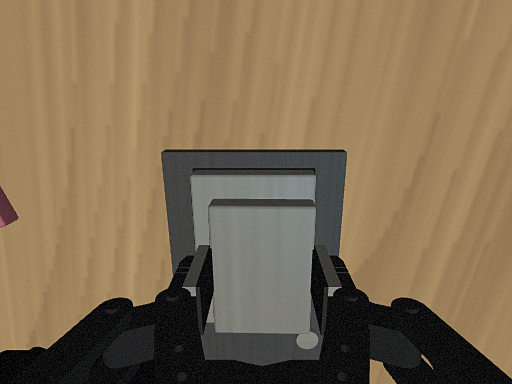

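```bash
python3 -m creep '[-0.3,-0.4,0.4,0,0.4, 0,-0.1,0.4,0,0.4, 0,0,0,0,0.4]';  python3 - <<'E'
from h import *
snap("wrist","n_wrist")
plan(.574,-0.1133,0.0235,188.1,0.4,step=4)
E
```

```text
time: 13.7
ee_pos: [0.576, -0.1136, 0.0298]
eef_rot: [-2.369, 2.06, -0.019]
contact_force: [0.7, 0.1, -2.8]
gripper_width: 0.0463
at [ 0.5762 -0.1136  0.0301] yaw -172.0 tilt [ 0.0111 -0.0066 -0.9999] w 0.0464 t 13.75 q [ 0.14  0.41 -0.43  0.01 -0.71 -0.01] F [ 0.4 -0.  -2.4]
need [-0.22  0.03 -0.66] 0.1 rows 1
-0.06,0.21,0.66,-0.1,0.4,
```

View pics/n_wrist.png

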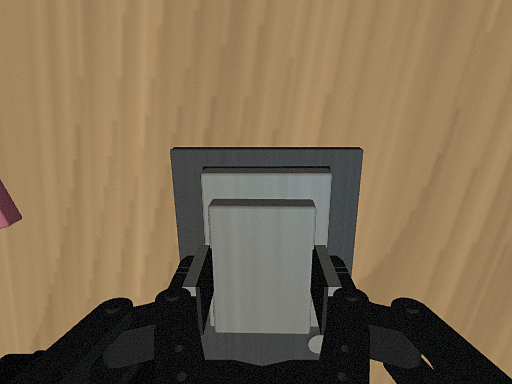

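```bash
python3 -m creep '[0,0.2,0.4,-0.1,0.4, 0,0,0.1,0,0.4]';  python3 - <<'E'
from h import *
plan(.574,-0.1133,0.0235,188.1,0.4,step=4)
E
```

```text
time: 13.95
ee_pos: [0.5746, -0.1137, 0.0255]
eef_rot: [-2.371, 2.056, -0.021]
contact_force: [-0.3, 0.3, -2.6]
gripper_width: 0.0463
at [ 0.5746 -0.1137  0.0255] yaw -171.87 tilt [ 0.0125 -0.0064 -0.9999] w 0.0463 t 13.95 q [ 0.14  0.42 -0.44  0.01 -0.7  -0.01] F [-0.3  0.3 -2.6]
need [-0.06  0.04 -0.2 ] -0.03 rows 1
-0.05,0.06,0.2,0.03,0.4,
```

```bash
python3 -m creep '[-0.05,0.1,0.15,0,0.4]';  python3 - <<'E'
from h import *
snap("wrist","o_wrist")
plan(.574,-0.1133,0.0235,188.1,0.4,step=4)
E
```

```text
time: 14.05
ee_pos: [0.5738, -0.1133, 0.0241]
eef_rot: [-2.37, 2.056, -0.022]
contact_force: [-0.1, 0.6, -4.2]
gripper_width: 0.0462
at [ 0.5731 -0.1133  0.0236] yaw -171.88 tilt [ 0.0121 -0.0064 -0.9999] w 0.0465 t 14.1 q [ 0.14  0.42 -0.45  0.01 -0.69 -0.01] F [-0.7  0.5 -3.4]
need [ 0.09  0.   -0.01] -0.02 rows 1
0.01,-0.08,0.01,0.02,0.4,
```

View pics/o_wrist.png

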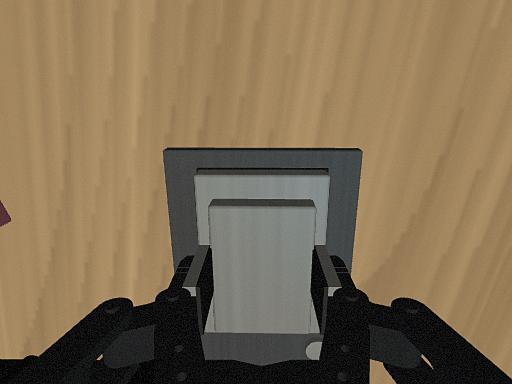

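Run:
```python
from h import *
im,d,K,rv,tv=load("pics/o_wrist.npz")
R=cv2.Rodrigues(rv)[0]; C=-R.T@tv.reshape(3)
def bp(u,v,z):
    r=R.T@np.array([(u-K[0,2])/K[0,0],(v-K[1,2])/K[1,1],1]); return (C+r*((z-C[2])/r[2]))[:2]
g=cv2.cvtColor(im,cv2.COLOR_RGB2GRAY).astype(int)
print(g[140:215,262].tolist()); print(g[185,185:340].tolist())
a=np.radians(8.1); ex=np.array([np.cos(a),np.sin(a)]); ey=np.array([-np.sin(a),np.cos(a)])
for n,u,v,z in [("footR",362,150,.008),("Lfar",262,175,.022),("Sfar",262,206,.0345),("Snear",262,333,.0345),("padfar",262,168,.010)]:
    q=bp(u,v,z)-np.array([.5748,-.112]); print(n,np.round([q@ex*1000,q@ey*1000],1))
```

```text
[136, 142, 141, 141, 137, 140, 147, 128, 30, 13, 58, 66, 73, 69, 79, 71, 73, 67, 75, 71, 71, 65, 72, 73, 65, 77, 77, 60, 8, 30, 61, 61, 62, 59, 58, 106, 114, 130, 142, 135, 136, 137, 138, 134, 142, 135, 136, 133, 137, 135, 138, 135, 136, 139, 136, 135, 134, 136, 150, 50, 55, 60, 58, 59, 55, 49, 92, 115, 124, 133, 136, 134, 136, 138, 136]
[67, 71, 67, 66, 72, 64, 72, 74, 64, 66, 119, 130, 135, 134, 134, 131, 136, 134, 135, 135, 133, 132, 133, 132, 132, 131, 130, 132, 132, 137, 137, 133, 132, 136, 136, 139, 136, 133, 136, 140, 135, 135, 137, 131, 131, 135, 133, 133, 134, 136, 134, 134, 135, 137, 134, 136, 132, 136, 136, 134, 133, 137, 135, 136, 132, 134, 136, 135, 134, 133, 136, 134, 132, 133, 135, 134, 136, 135, 139, 134, 132, 136, 134, 138, 135, 138, 138, 136, 135, 137, 135, 135, 133, 137, 132, 132, 135, 137, 137, 136, 142, 136, 137, 136, 134, 136, 135, 138, 135, 136, 141, 136, 137, 140, 141, 142, 144, 141, 141, 140, 141, 139, 141, 140, 139, 138, 140, 138, 138, 140, 141, 137, 137, 140, 136, 140, 142, 139, 141, 139, 138, 136, 133, 122, 88, 59, 72, 69, 77, 71, 74, 72, 72, 75, 72]
footR [-49.8 -54.1]
Lfar [ -0.4 -44.7]
Sfar [ -0.6 -34. ]
Snear [-0.6 33.8]
padfar [ -0.3 -45.3]
```

```bash
python3 -m creep '[0,0,0,0,0.4, 0,0,0,0,-0.2, 0,0,0,0,-0.35, 0,0,-0.5,0,-0.4, 0,0,-3,0,-0.5, 0,0,-4,0,-0.5, 0,0,-4,0,-0.5, 0,0,-3.5,0,-0.5, 0,0,-1,0,-0.5]';  python3 - <<'E'
from h import *
snap("wrist","p_wrist")
plan(0.60,-0.05,0.28,-82,-0.5,step=4)
E
```

```text
time: 15.0
ee_pos: [0.5716, -0.1127, 0.1918]
eef_rot: [-2.372, 2.056, -0.023]
contact_force: [-0.8, 0.1, -0.0]
gripper_width: 0.0638
at [ 0.5717 -0.1127  0.1922] yaw -171.82 tilt [ 0.0135 -0.0078 -0.9999] w 0.064 t 15.05 q [ 0.15  0.23 -0.27  0.01 -1.06 -0.01] F [ 0.9 -0.2  2. ]
need [2.83 6.27 8.78] 89.82 rows 11
-0.53,-0.34,-0.8,-8.17,-0.5, -0.48,-0.41,-0.8,-8.17,-0.5, -0.41,-0.47,-0.8,-8.17,-0.5, -0.34,-0.52,-0.8,-8.17,-0.5, -0.26,-0.57,-0.8,-8.17,-0.5, -0.18,-0.6,-0.8,-8.17,-0.5, -0.09,-0.62,-0.8,-8.17,-0.5, -0,-0.63,-0.8,-8.17,-0.5, 0.08,-0.62,-0.8,-8.17,-0.5, 0.17,-0.6,-0.8,-8.17,-0.5, 0.26,-0.57,-0.8,-8.17,-0.5,
```

View pics/p_wrist.png

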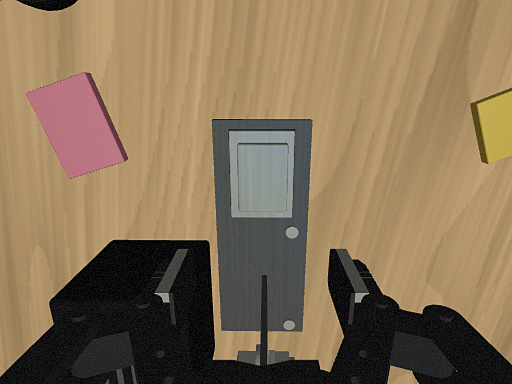

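```bash
python3 -m creep '[-1.3,-0.3,-0.5,-8.2,0, -1.3,-0.5,-0.5,-8.2,0, -1.2,-0.7,-0.5,-8.2,0, -1,-0.9,-0.5,-8.2,0, -0.9,-1,-0.5,-8.2,0, -0.7,-1.1,-0.5,-8.2,0, -0.6,-1.2,-0.5,-8.2,0, -0.4,-1.3,-0.5,-8.2,0, -0.2,-1.3,-0.5,-8.2,0, 0,-1.4,-0.3,-8.2,0, 0.2,-1.4,0,-8.2,0, 0,0,0,0,0]';  python3 - <<'E'
from h import *
snap("wrist","q_wrist")
plan(0.5703,0.0387,0.22,-81.9,0,step=4)
E
```

```text
time: 16.25
ee_pos: [0.5833, 0.0414, 0.2391]
eef_rot: [3.116, 0.327, 0.017]
contact_force: [0.1, 0.1, 1.4]
gripper_width: 0.0427
at [0.5831 0.0408 0.239 ] yaw -78.29 tilt [ 0.0112 -0.007  -0.9999] w 0.0429 t 16.3 q [ 0.41  0.2  -0.2   0.01 -1.17  1.36] F [-0.5 -0.2  0.4]
need [-1.28 -0.21 -1.9 ] -3.61 rows 1
-1.3,-0.06,1.9,3.61,0,
```

View pics/q_wrist.png

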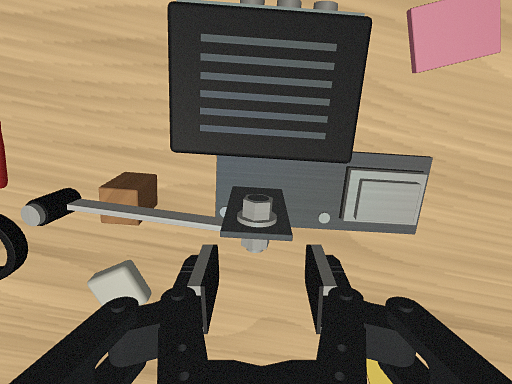

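Run:
```python
from h import *
im=load("pics/q_wrist.npz")[0]; c=im[140:260,200:310]; cv2.imwrite("pics/q_c.png",cv2.resize(c,None,fx=5,fy=5,interpolation=cv2.INTER_CUBIC)[:,:,::-1])
```

```text
(no output)
```

View pics/q_c.png

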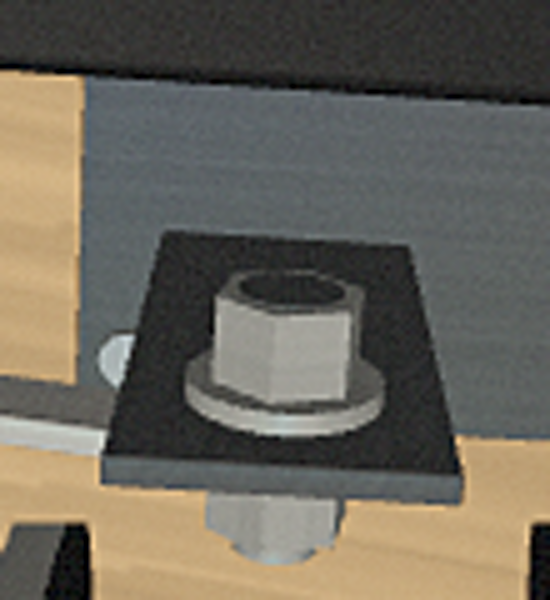

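Run:
```python
from stand import *
p=fitstand("pics/q_wrist.npz",[((50,-205,8),(432,157)),((-50,-205,8),(415,234)),((0,30,140),(220.6,231.6)),((0,-30,140),(291.6,235)),((-6,-30,140),(292,240.2)),((-6,30,140),(220.8,236.6))],refine=False,show="pics/q_ov.png")
c,s=np.cos(p[2]),np.sin(p[2]); print("target x17",p[0]+.017*c,p[1]+.017*s)
im,d,K,rv,tv=load("pics/q_wrist.npz"); W=cloud(d,K,rv,tv)
def st(q): q=q-np.array([p[0],p[1],0]); return np.stack([q[...,0]*c+q[...,1]*s,-q[...,0]*s+q[...,1]*c,q[...,2]],-1)
S=st(W)
# head points
m=(S[...,0]>2)&(S[...,0]<.022)
q=S[(S[...,0]>.006)&(S[...,0]<.024)&(abs(S[...,1])<.03)&(S[...,2]>.09)]
print(len(q),"y",np.percentile(q[:,1],[1,50,99]),"z",np.percentile(q[:,2],[1,99]),"x",np.percentile(q[:,0],[1,99]))
q=S[(S[...,0]<-.005)&(S[...,0]>-.03)&(S[...,1]>.06)&(S[...,1]<.17)&(S[...,2]>.03)]
f=np.polyfit(q[:,1],q[:,2],1); print("boom slope (top edge pts)",np.arctan(-f[0]),len(q))
```

```text
stand [0.5533 0.0369] yaw 8.24
[[0.7, -0.2], [-0.0, 0.1], [-0.7, -1.0], [1.3, -0.4], [0.2, 1.0], [-1.1, 0.7]]
target x17 0.5700884986778934 0.039312569194645985
935 y [-0.02356506  0.00259509  0.02158178] z [0.10016996 0.27909127] x [0.00635511 0.02386271]
boom slope (top edge pts) 0.28221539579844324 1921
```

View pics/q_ov.png

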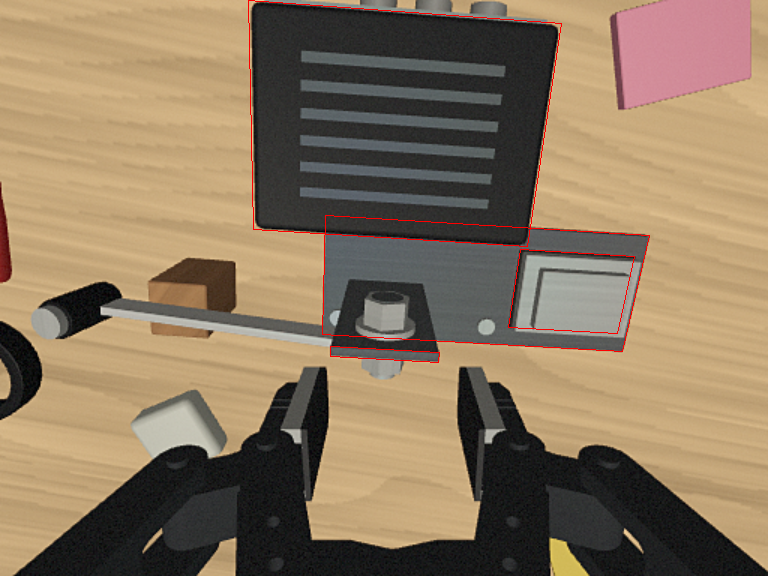

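```bash
python3 -m creep '[-0.7,0,0.3,3.5,-0.3, -0.6,0,0,0,-0.3, 0,0,0,0,-0.3]';  python3 - <<'E'
from h import *
plan(0.5705,0.0393,0.16,-81.8,-0.3,step=4)
E
```

```text
time: 16.6
ee_pos: [0.5693, 0.0373, 0.235]
eef_rot: [3.126, 0.212, 0.014]
contact_force: [0.8, 0.4, 0.9]
gripper_width: 0.0553
at [0.5693 0.0373 0.235 ] yaw -82.26 tilt [ 0.0097 -0.0077 -0.9999] w 0.0553 t 16.6 q [ 0.42  0.18 -0.23  0.01 -1.16  1.29] F [0.8 0.4 0.9]
need [ 0.12  0.2  -7.5 ] 0.46 rows 2
0.08,-0.09,3.75,-0.23,-0.3, 0.08,-0.09,3.75,-0.23,-0.3,
```

```bash
python3 -m creep '[0.1,-0.1,1.5,-0.4,-0.3, 0.1,-0.1,3,0,-0.3, 0,0,2.5,0,-0.3, 0,0,0.5,0,-0.3, 0,0,0,0,-0.3]';  python3 - <<'E'
from h import *
snap("wrist","r_wrist")
plan(0.5705,0.0393,0.09,-81.8,-0.3,step=4)
E
```

```text
time: 17.1
ee_pos: [0.5733, 0.0373, 0.1603]
eef_rot: [3.126, 0.221, 0.021]
contact_force: [-0.0, 0.2, 0.7]
gripper_width: 0.0551
at [0.5734 0.0374 0.1607] yaw -81.92 tilt [ 0.0144 -0.0068 -0.9999] w 0.0554 t 17.15 q [ 0.41  0.24 -0.33  0.01 -0.99  1.29] F [ 0.4 -0.  -0.1]
need [-0.29  0.19 -7.07] 0.12 rows 2
-0.13,-0.11,3.53,-0.06,-0.3, -0.13,-0.11,3.53,-0.06,-0.3,
```

View pics/r_wrist.png

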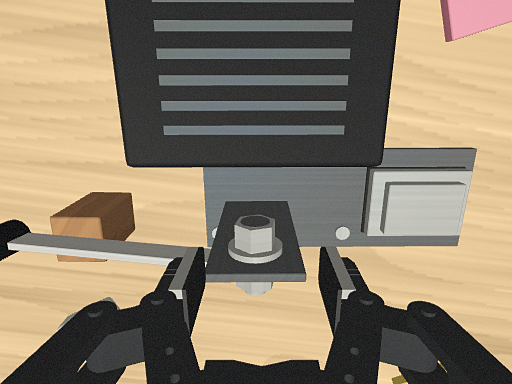

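Run:
```python
from h import *
im,d,K,rv,tv=load("pics/r_wrist.npz"); W=cloud(d,K,rv,tv)
p=[.5533,.0369,np.radians(8.2)]; c,s=np.cos(p[2]),np.sin(p[2])
q=W-np.array([p[0],p[1],0]); S=np.stack([q[...,0]*c+q[...,1]*s,-q[...,0]*s+q[...,1]*c,q[...,2]],-1)*1000
for (u,v) in [(182,250),(203,250),(203,270),(185,295),(322,250),(345,295),(330,250),(205,290),(322,290)]: print(u,v,np.round(S[v,u],1))
m=(S[...,2]>150)&(S[...,2]<215)&(abs(S[...,1])<60); print(np.percentile(S[m][:,0],[1,5,50,95,99]),np.percentile(S[m][:,2],[0,1]))
from workcell import telemetry; e=telemetry.state()["ee_pos"]; print((e[0]-p[0])*c+(e[1]-p[1])*s,-(e[0]-p[0])*s+(e[1]-p[1])*c)
m=(S[...,0]>5)&(S[...,0]<21)&(abs(S[...,1])<20)&(S[...,2]>95)&(S[...,2]<130); print("head y",np.percentile(S[m][:,1],[2,98]),"x",np.percentile(S[m][:,0],[1,99]), "z",np.percentile(S[m][:,2],[99]))
```

```text
182 250 [-6.8 52.2 97.1]
203 250 [ 28.1  24.4 165.1]
203 270 [ 19.4  24.3 168.6]
185 295 [ 29.   24.9 202.3]
322 250 [ 30.8 -31.2 171.2]
345 295 [ 29.  -33.7 203.1]
330 250 [ 31.4 -34.6 172.3]
205 290 [-105.2   56.5    0.2]
322 290 [ 13.3 -31.1 176.7]
[10.19231112 13.76277021 28.62960144 32.8156048  33.8328068 ] [163.38252692 167.02332964]
0.019962247453356927 -0.0023445417702927848
head y [-11.58480978  12.40203236] x [ 5.1948193  20.91806942] z [124.28220957]
```

```bash
python3 -m creep '[-0.2,-0.3,1,0,-0.3, 0,-0.1,2,0,-0.3, 0,0,2,0,-0.3, 0,0,0,0,-0.3]';  python3 - <<'E'
from h import *
snap("wrist","s_wrist")
plan(0.5705,0.0403,0.09,-81.8,-0.3,step=4)
E
```

```text
time: 17.55
ee_pos: [0.5742, 0.0421, 0.1131]
eef_rot: [3.128, 0.221, 0.034]
contact_force: [-0.4, 0.0, -0.1]
gripper_width: 0.0554
at [0.5751 0.0422 0.1146] yaw -81.89 tilt [ 0.0242 -0.0038 -0.9997] w 0.0553 t 17.6 q [ 0.42  0.29 -0.39  0.02 -0.87  1.28] F [ 0.1 -1.   1.6]
need [-0.46 -0.19 -2.46] 0.09 rows 1
-0.48,0.13,2.46,-0.09,-0.3,
```

View pics/s_wrist.png

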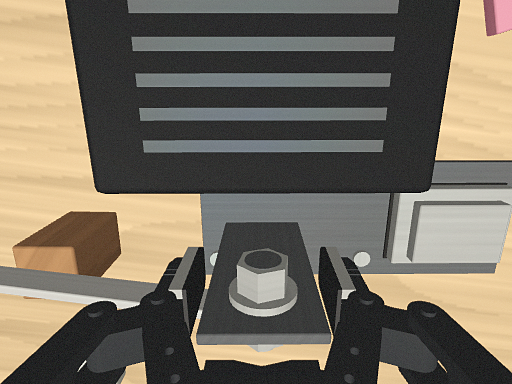

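```bash
python3 -m creep '[-0.2,0,1,0,-0.3, -0.2,0,1.3,0,-0.3, 0,0,0.2,0,-0.3, 0,0,0,0,-0.3]';  python3 - <<'E'
from h import *
snap("wrist","t_wrist")
plan(0.5700,0.0403,0.09,-81.8,-0.3,step=4)
E
```

```text
time: 18.0
ee_pos: [0.5739, 0.0425, 0.0921]
eef_rot: [3.129, 0.223, 0.047]
contact_force: [1.0, 0.5, 0.3]
gripper_width: 0.0556
at [0.5739 0.0426 0.0922] yaw -81.85 tilt [ 0.0304 -0.0018 -0.9995] w 0.0555 t 18.05 q [ 0.42  0.31 -0.42  0.02 -0.81  1.28] F [-0.1 -0.3  0.3]
need [-0.39 -0.23 -0.22] 0.05 rows 1
-0.42,0.17,0.22,-0.05,-0.3,
```

View pics/t_wrist.png

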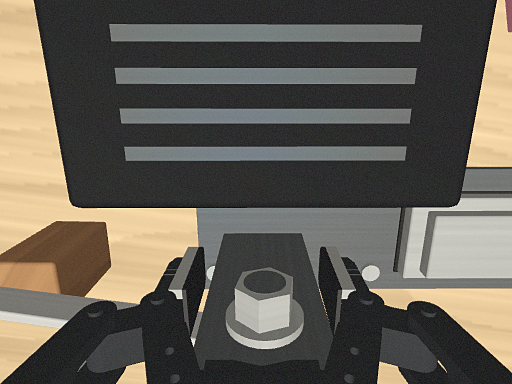

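```bash
python3 -m creep '[-0.35,0,0.3,0,-0.3, 0,0,0,0,-0.3]';  python3 - <<'E'
from h import *
plan(0.5700,0.0403,0.09,-81.8,-0.3,step=4)
E
```

```text
time: 18.25
ee_pos: [0.5709, 0.0423, 0.09]
eef_rot: [3.13, 0.223, 0.05]
contact_force: [0.6, -0.6, 1.0]
gripper_width: 0.0557
at [0.5709 0.0423 0.09  ] yaw -81.85 tilt [ 0.0319 -0.0012 -0.9995] w 0.0557 t 18.25 q [ 0.43  0.31 -0.43  0.02 -0.8   1.27] F [ 0.6 -0.6  1. ]
need [-0.09 -0.2  -0.  ] 0.05 rows 1
-0.12,0.18,0,-0.05,-0.3,
```

```bash
python3 -m creep '[0,0,0,0,0.2, 0,0,0,0,0.6, 0,0,0,0,0.8, 0,0,0,0,1, 0,0,0,0,1]';  python3 - <<'E'
from h import *
snap("wrist","u_wrist")
plan(0.5700,0.0403,0.09,-81.8,-0.3,step=4)
E
```

```text
time: 18.75
ee_pos: [0.5713, 0.041, 0.0911]
eef_rot: [3.128, 0.223, 0.051]
contact_force: [0.3, 1.5, -0.8]
gripper_width: 0.0237
at [0.5713 0.041  0.0911] yaw -81.83 tilt [ 0.0328 -0.0028 -0.9995] w 0.0234 t 18.8 q [ 0.42  0.31 -0.43  0.02 -0.81  1.27] F [-0.1 -0.4 -1. ]
need [-0.13 -0.07 -0.11] 0.03 rows 1
-0.14,0.05,0.11,-0.03,-0.3,
```

View pics/u_wrist.png

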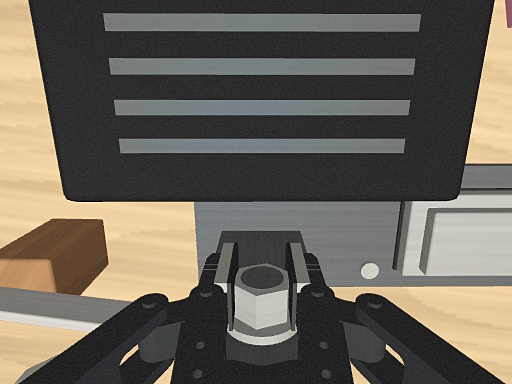

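```bash
cat > boom.py <<'E'
from h import *
import sys
def boom(tag,shot=True):
    p=[.5533,.0369,np.radians(8.2)]; c,s=np.cos(p[2]),np.sin(p[2])
    for n in ("side","scene"):
        im,d,K,rv,tv=snap(n,f"{tag}_{n}") if shot else load(f"pics/{tag}_{n}.npz"); W=cloud(d,K,rv,tv)
        q=W-np.array([p[0],p[1],0]); S=np.stack([q[...,0]*c+q[...,1]*s,-q[...,0]*s+q[...,1]*c,q[...,2]],-1)
        hsv=cv2.cvtColor(im,cv2.COLOR_RGB2HSV)
        m=(abs(S[...,0]+.010)<.015)&(S[...,1]>.045)&(S[...,1]<.18)&(S[...,2]>.03)&(S[...,2]<.16)&(hsv[...,1]<70)&(hsv[...,2]>90)
        a=S[m]; 
        if len(a)>20:
            pca=cv2.fitLine(a[:,1:3].astype(np.float32),cv2.DIST_HUBER,0,.01,.01).ravel(); print(n,len(a),"angle",round(float(-np.arctan(pca[1]/pca[0])),4),"pt",np.round(pca[2:],4))
E
python3 - <<'E'
from boom import *
boom("a",False); boom("v")
im=load("pics/v_side.npz")[0]; cv2.imwrite("pics/v_c.png",cv2.resize(im[120:270,180:340],None,fx=4,fy=4,interpolation=cv2.INTER_CUBIC)[:,:,::-1])
E
```

```text
side 118 angle 0.2003 pt [0.1034 0.0954]
scene 75 angle 0.1901 pt [0.112  0.0956]
side 119 angle 0.1644 pt [0.1238 0.0929]
scene 102 angle 0.1631 pt [0.0958 0.0991]
```

View pics/v_c.png

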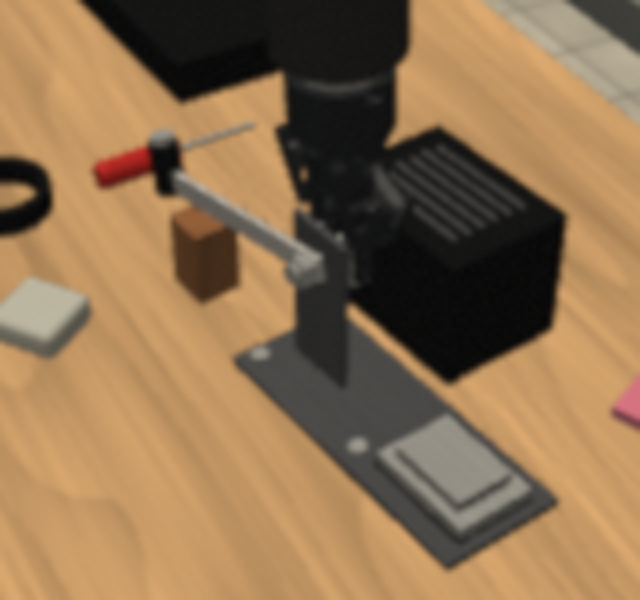

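```bash
python3 -m creep '[0,0,0.3,0,1]'; python3 -m creep '[0,0,0.3,0,1]'
python3 - <<'E'
from boom import *
boom("w"); plan(0.5700,0.0403,0.09,-81.8,1,step=4)
E
```

```text
time: 19.0
ee_pos: [0.5715, 0.0409, 0.0906]
eef_rot: [3.127, 0.226, 0.052]
contact_force: [-21.5, 3.4, 49.0]
gripper_width: 0.0232
time: 19.1
ee_pos: [0.5715, 0.0409, 0.0907]
eef_rot: [3.126, 0.227, 0.053]
contact_force: [-15.7, 2.9, 34.1]
gripper_width: 0.0232
side 115 angle 0.173 pt [0.1302 0.0911]
scene 93 angle 0.1915 pt [0.1116 0.0972]
at [0.5715 0.0409 0.0908] yaw -81.69 tilt [ 0.0344 -0.004  -0.9994] w 0.0233 t 19.2 q [ 0.43  0.3  -0.43  0.02 -0.8   1.27] F [-14.1   2.7  29.6]
need [-0.15 -0.06 -0.08] -0.11 rows 1
-0.16,0.04,0.08,0.11,1,
```

```bash
cat > iou.py <<'E'
from h import *
def bang(f,y0=.045,y1=.185,sh=True):
    im,d,K,rv,tv=load(f); hsv=cv2.cvtColor(im,cv2.COLOR_RGB2HSV)
    k=6
    p=[.5537,.0366,np.radians(8.2)]; c,s=np.cos(p[2]),np.sin(p[2])
    def poly(th,ya=y0,yb=y1,hz=.010,dx=0,dz=0):
        P=[]
        for x in (-.013,-.007):
            for y in (ya,yb):
                for z in (-hz,hz):
                    Y=y*np.cos(th)+z*np.sin(th); Z=.110-y*np.sin(th)+z*np.cos(th)
                    P.append([p[0]+x*c-Y*s+dx,p[1]+x*s+Y*c,Z+dz])
        u=cv2.projectPoints(np.array(P),rv,tv,K,None)[0].reshape(-1,2)
        return cv2.convexHull(u.astype(np.float32)).reshape(-1,2)
    big=cv2.resize(im,None,fx=k,fy=k,interpolation=cv2.INTER_LINEAR); h2=cv2.cvtColor(big,cv2.COLOR_RGB2HSV)
    m=((h2[...,1]<60)&(h2[...,2]>85)).astype(np.uint8)
    # restrict to swept band
    reg=np.zeros_like(m)
    for t in np.linspace(-.15,.4,12): cv2.fillConvexPoly(reg,np.round((poly(t,hz=.013)+.5)*k).astype(int),1)
    m&=reg
    best=[]
    for th in np.arange(-.12,.36,.005):
      for dz in (-.004,-.002,0,.002,.004):
       for dx in (-.004,0,.004):
        t=np.zeros_like(m); cv2.fillConvexPoly(t,np.round((poly(th,dx=dx,dz=dz)+.5)*k).astype(int),1)
        best.append(((t&m).sum()/max(1,(t|m).sum()),th,dz,dx))
    best.sort(reverse=True); print(f,np.round(best[0],3),"mean th top20",np.round(np.mean([b[1] for b in best[:20]]),3))
E
python3 - <<'E'
from iou import *
for t in ("a","v","w"):
    for n in ("side","scene"): bang(f"pics/{t}_{n}.npz")
E
```

```text
pics/a_side.npz [0.731 0.2   0.002 0.   ] mean th top20 0.195
pics/a_scene.npz [ 0.227 -0.12   0.004 -0.004] mean th top20 0.076
pics/v_side.npz [0.729 0.2   0.002 0.   ] mean th top20 0.178
pics/v_scene.npz [ 0.234 -0.115  0.004 -0.004] mean th top20 0.078
pics/w_side.npz [0.737 0.2   0.002 0.   ] mean th top20 0.181
pics/w_scene.npz [ 0.235 -0.115  0.004 -0.004] mean th top20 0.061
```

```bash
python3 -m creep '[0,0,0,0,0.2, 0,0,0,0,0.25, 0,0.2,0.3,0,0.25, 0,0,0.1,0,0.25, 0,0,0,0,0.25]'
python3 - <<'E'
from iou import *
plan(0.5700,0.0403,0.087,-81.8,1,step=4)
p=[.5533,.0369,np.radians(8.2)]
snap("wrist","x_wrist"); snap("side","x_side"); bang("pics/x_side.npz")
E
```

```text
time: 19.7
ee_pos: [0.5724, 0.0394, 0.0876]
eef_rot: [3.127, 0.228, 0.057]
contact_force: [0.1, -0.6, 0.4]
gripper_width: 0.032
at [0.5724 0.0394 0.0876] yaw -81.67 tilt [ 0.0364 -0.003  -0.9993] w 0.032 t 19.7 q [ 0.42  0.31 -0.44  0.02 -0.79  1.28] F [ 0.1 -0.6  0.4]
need [-0.24  0.09 -0.06] -0.13 rows 1
-0.22,-0.13,0.06,0.13,1,
pics/x_side.npz [0.733 0.19  0.    0.   ] mean th top20 0.195
```

View pics/x_wrist.png

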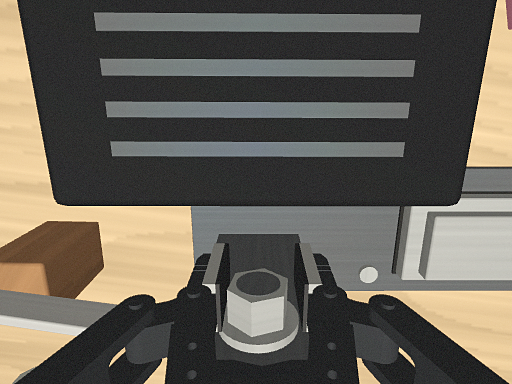

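```bash
python3 -m creep '[0,0.2,0,0,0.25]'; python3 -m creep '[0,0.2,0,0,0.25]'
python3 - <<'E'
from h import *
plan(0.5700,0.0403,0.087,-81.8,1,step=4)
E
```

```text
time: 19.9
ee_pos: [0.5727, 0.0376, 0.0875]
eef_rot: [3.127, 0.228, 0.056]
contact_force: [-2.3, 8.7, 3.2]
gripper_width: 0.0322
time: 20.0
ee_pos: [0.5728, 0.0373, 0.0874]
eef_rot: [3.13, 0.228, 0.057]
contact_force: [-9.4, 18.8, 5.6]
gripper_width: 0.0319
at [0.5728 0.0373 0.0874] yaw -81.68 tilt [ 3.640e-02 -3.000e-04 -9.993e-01] w 0.0319 t 20.0 q [ 0.42  0.31 -0.44  0.02 -0.79  1.29] F [-9.4 18.8  5.6]
need [-0.28  0.3  -0.04] -0.12 rows 1
-0.24,-0.34,0.04,0.12,1,
```

Pressing with 19 N from the +y side. Now I drag upward while keeping the push.

```bash
python3 -m creep '[0,0.3,-0.3,0,0.25]'; python3 -m creep '[0,0.3,-0.3,0,0.25]'; python3 -m creep '[0,0.3,-0.3,0,0.25]';python3 - <<'E'
from iou import *
snap("wrist","y_wrist"); snap("side","y_side"); bang("pics/y_side.npz")
plan(0.5700,0.0403,0.087,-81.8,1,step=4)
E
```

```text
time: 20.1
ee_pos: [0.5727, 0.0371, 0.0891]
eef_rot: [-3.132, -0.227, -0.057]
contact_force: [-1.9, 19.8, -14.3]
gripper_width: 0.0319
time: 20.2
ee_pos: [0.5727, 0.0368, 0.091]
eef_rot: [-3.128, -0.226, -0.057]
contact_force: [-0.1, 17.5, -10.2]
gripper_width: 0.0318
time: 20.3
ee_pos: [0.5723, 0.0368, 0.0924]
eef_rot: [-3.124, -0.224, -0.056]
contact_force: [-1.7, 19.1, -12.4]
gripper_width: 0.0319
pics/y_side.npz [0.712 0.005 0.002 0.   ] mean th top20 -0.013
at [0.5723 0.0368 0.0925] yaw -81.77 tilt [ 0.0349  0.0115 -0.9993] w 0.0318 t 20.4 q [ 0.41  0.3  -0.42  0.   -0.81  1.3 ] F [-3.5 18.4 -9.2]
need [-0.23  0.35 -0.55] -0.03 rows 1
-0.18,-0.38,0.55,0.03,1,
```

View pics/y_wrist.png

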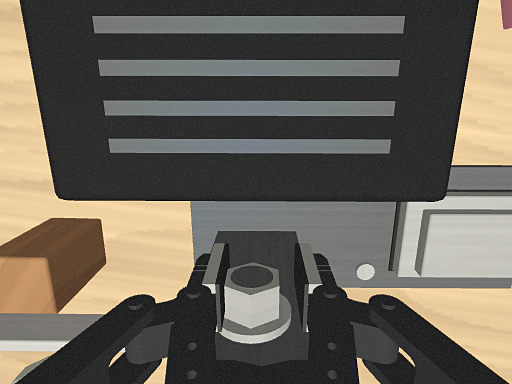

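```bash
python3 -m creep '[0,0.2,-0.1,0,0.3, 0,0.2,-0.1,0,0.35, 0,0.2,-0.1,0,0.4]'
python3 - <<'E'
from iou import *
snap("side","z_side"); bang("pics/z_side.npz")
plan(0.5700,0.0403,0.087,-81.8,1,step=4)
E
```

```text
time: 20.7
ee_pos: [0.5718, 0.0405, 0.0922]
eef_rot: [-3.112, -0.223, -0.055]
contact_force: [-1.3, 13.1, -6.1]
gripper_width: 0.0257
pics/z_side.npz [ 0.733  0.02  -0.004  0.   ] mean th top20 0.041
at [0.5718 0.0404 0.0922] yaw -81.78 tilt [ 0.0338  0.0237 -0.9991] w 0.0257 t 20.75 q [ 0.41  0.3  -0.42 -0.01 -0.81  1.32] F [-3.4 17.8 -5.4]
need [-0.18 -0.01 -0.52] -0.02 rows 1
-0.18,-0.02,0.52,0.02,1,
```

```bash
python3 -m creep '[0,0.1,-0.2,0,1, 0,0,-0.1,0,1, 0,0,0,0,1]'
python3 - <<'E'
from iou import *
snap("side","A_side"); bang("pics/A_side.npz")
snap("wrist","A_wrist"); 
plan(0.5700,0.0403,0.087,-81.8,1,step=4)
im=load("pics/A_side.npz")[0]; cv2.imwrite("pics/A_c.png",cv2.resize(im[120:270,180:340],None,fx=4,fy=4,interpolation=cv2.INTER_CUBIC)[:,:,::-1])
E
```

```text
time: 21.05
ee_pos: [0.5716, 0.0416, 0.0923]
eef_rot: [-3.11, -0.225, -0.053]
contact_force: [-3.1, -0.3, 9.4]
gripper_width: 0.0225
pics/A_side.npz [ 0.729  0.02  -0.004  0.   ] mean th top20 0.033
at [0.5716 0.0415 0.0924] yaw -81.73 tilt [ 0.0324  0.0257 -0.9991] w 0.0228 t 21.15 q [ 0.41  0.3  -0.42 -0.01 -0.81  1.32] F [ 1.1  0.3 -1.3]
need [-0.16 -0.12 -0.54] -0.07 rows 1
-0.17,0.1,0.54,0.07,1,
```

View pics/A_wrist.png

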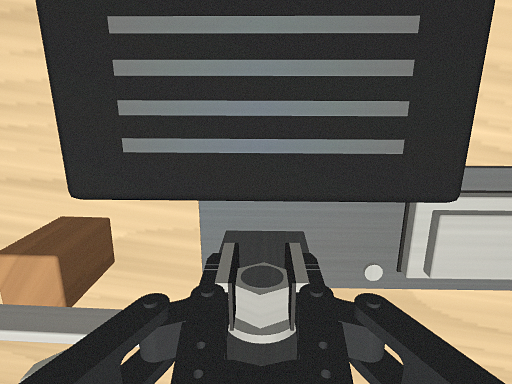

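View pics/A_c.png

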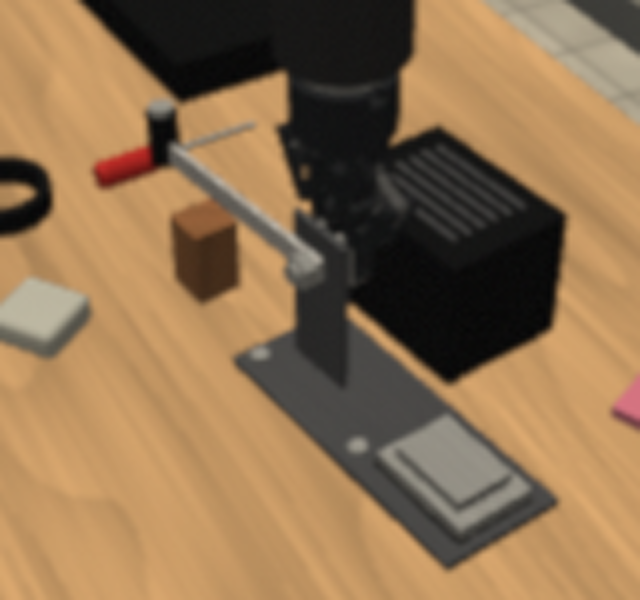

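```bash
cat > pnp.py <<'E'
from h import *
from scipy.optimize import least_squares, minimize_scalar
def refine(f,corr):
    im,d,K,rv,tv=load(f); g=cv2.cvtColor(im,cv2.COLOR_RGB2GRAY)
    P=np.array([c[0] for c in corr],float)/1000; U=np.array([c[1] for c in corr],np.float32)
    U2=cv2.cornerSubPix(g,U.reshape(-1,1,2).copy(),(2,2),(-1,-1),(3,30,.01)).reshape(-1,2)
    bad=np.linalg.norm(U2-U,axis=1)>1.5; U2[bad]=U[bad]
    a=np.radians(8.2); Rs=cv2.Rodrigues(np.array([0,0,a]))[0]; t=np.array([.5535,.0367,0])
    R=cv2.Rodrigues(rv)[0]; r0=cv2.Rodrigues(R@Rs)[0].ravel(); t0=R@t+tv.reshape(3)
    x0=np.r_[r0,t0]; sc=np.r_[[.004]*3,[.003]*3]
    pr=lambda x:cv2.projectPoints(P,x[:3],x[3:],K,None)[0].reshape(-1,2)
    r=least_squares(lambda x:np.r_[(pr(x)-U2).ravel()/.4,(x-x0)/sc],x0,loss="soft_l1")
    print("resid before",np.round(pr(x0)-U2,1).tolist()); print("resid after",np.round(pr(r.x)-U2,1).tolist())
    return r.x,K
E
python3 - <<'E'
from pnp import *
im=load("pics/a_side.npz")[0]; o=cv2.resize(im[140:270,225:355],None,fx=6,fy=6,interpolation=cv2.INTER_CUBIC)[:,:,::-1]
cv2.imwrite("pics/a_sc.png",o[:600,:780])
im=load("pics/a_scene.npz")[0]; o=cv2.resize(im[178:278,180:310],None,fx=6,fy=6,interpolation=cv2.INTER_CUBIC)[:,:,::-1]
cv2.imwrite("pics/a_scc.png",o)
E
```

```text
(no output)
```

View pics/a_sc.png

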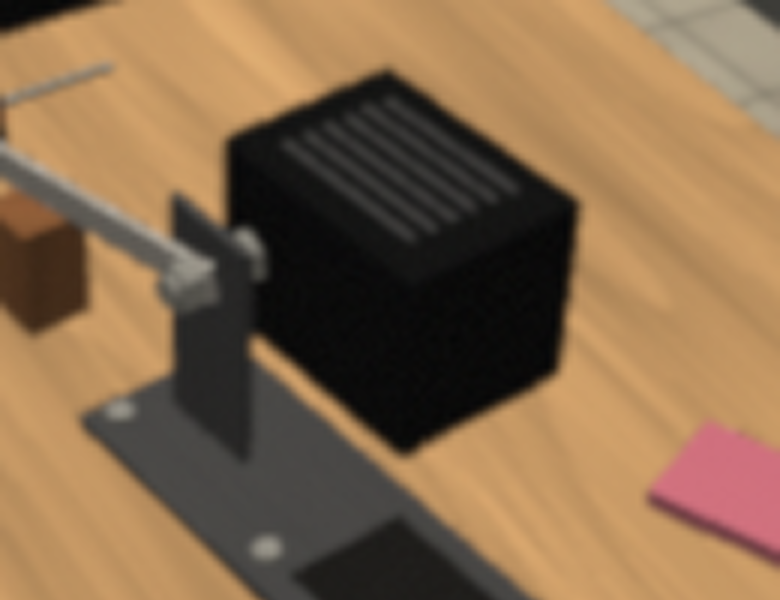

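View pics/a_scc.png

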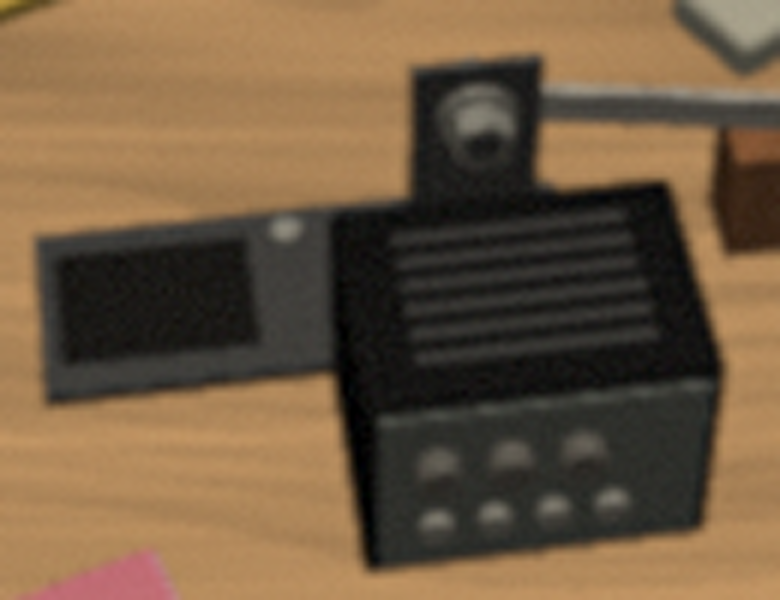

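```bash
cat > bar.py <<'E'
from pnp import *
f6=lambda L,o:[(p,((u+.5)/6-.5+o[0],(v+.5)/6-.5+o[1])) for p,(u,v) in L]
SIDE=f6([((58,75,122),(228,138)),((168,75,122),(388,68)),((168,-75,122),(578,203)),((58,-75,122),(410,285)),((58,-75,0),(403,455)),((168,-75,0),(557,375)),((-6,30,140),(174,192)),((-6,-30,140),(250,240)),((-6,-30,8),(247,463)),((-50,50,8),(82,417)),((33,-104,10),(400,518))],(225,140))+[((-50,-205,8),(292,259.7)),((50,-205,8),(318.7,244.5))]
SCENE=f6([((58,-75,122),(332,212)),((58,75,122),(665,183)),((168,75,122),(722,375)),((168,-75,122),(375,415)),((168,-75,0),(370,570)),((168,75,0),(698,528)),((-50,-205,8),(38,240)),((50,-205,8),(48,395)),((0,-30,140),(415,70)),((0,30,140),(541,60)),((-33,-196,10),(60,262)),((-33,-104,10),(248,240)),((33,-104,10),(260,342)),((33,-196,10),(65,362))],(180,178))
def angle(f,x,K,y0=.05,y1=.18,lo=-.15,hi=.4,show=None,k=6):
    im=load(f)[0]; big=cv2.resize(im,None,fx=k,fy=k,interpolation=cv2.INTER_LINEAR); h=cv2.cvtColor(big,cv2.COLOR_RGB2HSV)
    m=((h[...,1]<75)&(h[...,2]>70)).astype(np.uint8)
    def poly(th,hz=.010,dz=0,a=y0,b=y1):
        P=[[X,y*np.cos(th)+z*np.sin(th),.110-y*np.sin(th)+z*np.cos(th)+dz] for X in (-.013,-.007) for y in (a,b) for z in (-hz,hz)]
        u=cv2.projectPoints(np.array(P),x[:3],x[3:],K,None)[0].reshape(-1,2)
        return np.round((cv2.convexHull(u.astype(np.float32)).reshape(-1,2)+.5)*k-.5).astype(int)
    res=[]
    for dz in np.arange(-.006,.0061,.001):
      for th in np.arange(lo,hi,.004):
        # local band around candidate
        b=np.zeros_like(m); cv2.fillConvexPoly(b,poly(th,.019,dz),1)
        t=np.zeros_like(m); cv2.fillConvexPoly(t,poly(th,dz=dz),1)
        mm=m&b; res.append(((t&mm).sum()/(t|mm).sum(),th,dz))
    res.sort(reverse=True); top=np.array(res[:15]); r0=sorted([q for q in res if abs(q[2])<1e-4],reverse=True)[0]
    print(f,"best",np.round(res[0],3),"mean15",np.round(top.mean(0),3),"dz0",np.round(r0,3))
    if show:
        o=big[:,:,::-1].copy(); cv2.polylines(o,[poly(res[0][1],dz=res[0][2])],True,(0,0,255),1); cv2.polylines(o,[poly(0,b=.2,dz=res[0][2])],True,(0,255,0),1)
        c=poly(0).mean(0).astype(int); cv2.imwrite(show,o[max(0,c[1]-250):c[1]+250,max(0,c[0]-350):c[0]+350])
E
python3 - <<'E'
from bar import *
xs,K=refine("pics/a_side.npz",SIDE); xc,Kc=refine("pics/a_scene.npz",SCENE)
np.savez("cams.npz",xs=xs,xc=xc)
for t in ("a","y","z","A"): angle(f"pics/{t}_side.npz",xs,K,show=f"pics/{t}_bar.png")
angle("pics/a_scene.npz",xc,Kc,show="pics/as_bar.png")
E
```

```text
resid before [[-0.6, -0.8], [0.6, -1.2], [1.7, -1.1], [0.7, -0.6], [-0.3, 2.9], [1.3, 2.6], [-0.4, 0.2], [-0.3, 2.5], [-0.1, 0.3], [0.8, -1.1], [0.5, -0.7], [0.3, 0.9], [0.6, -1.2]]
resid after [[-0.7, -0.3], [0.2, -0.5], [1.0, -0.6], [0.3, -0.3], [-0.6, 2.9], [0.7, 2.9], [-0.4, 0.6], [-0.4, 2.8], [-0.2, 0.4], [0.8, -1.0], [0.1, -0.7], [-0.1, 0.5], [-0.0, -1.4]]
resid before [[-2.0, -1.2], [-0.0, -2.1], [0.3, -1.9], [-3.2, -2.1], [-2.0, 2.1], [-0.6, 2.3], [-1.8, -1.0], [-1.9, -0.3], [-1.6, 0.2], [-0.4, -0.1], [-2.4, -1.7], [-1.5, -1.5], [-0.6, -1.3], [-1.9, -0.5]]
resid after [[-0.6, -0.1], [0.6, -0.9], [0.9, -1.1], [-1.7, -1.3], [-0.6, 2.4], [0.0, 2.6], [0.1, -0.0], [0.0, 0.4], [-0.3, 1.6], [0.5, 1.3], [-0.5, -0.7], [-0.0, -0.6], [0.9, -0.6], [0.1, 0.3]]
pics/a_side.npz best [ 0.845  0.174 -0.003] mean15 [ 0.84   0.179 -0.001] dz0 [0.839 0.202 0.   ]
pics/y_side.npz best [ 0.83  -0.05  -0.005] mean15 [ 0.82  -0.036 -0.003] dz0 [ 0.818 -0.018  0.   ]
pics/z_side.npz best [ 0.825  0.034 -0.001] mean15 [ 0.818  0.024 -0.003] dz0 [0.817 0.05  0.   ]
pics/A_side.npz best [ 0.834 -0.006 -0.005] mean15 [ 0.825  0.005 -0.003] dz0 [0.821 0.026 0.   ]
pics/a_scene.npz best [0.687 0.206 0.003] mean15 [0.683 0.188 0.001] dz0 [0.687 0.182 0.   ]
```

View pics/A_bar.png

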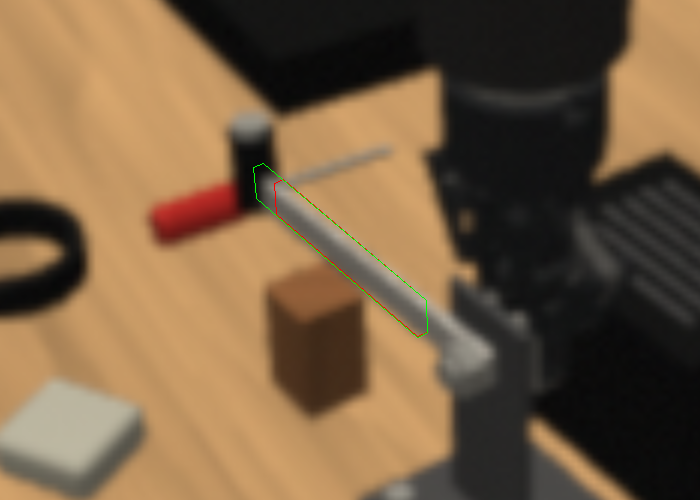

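View pics/as_bar.png

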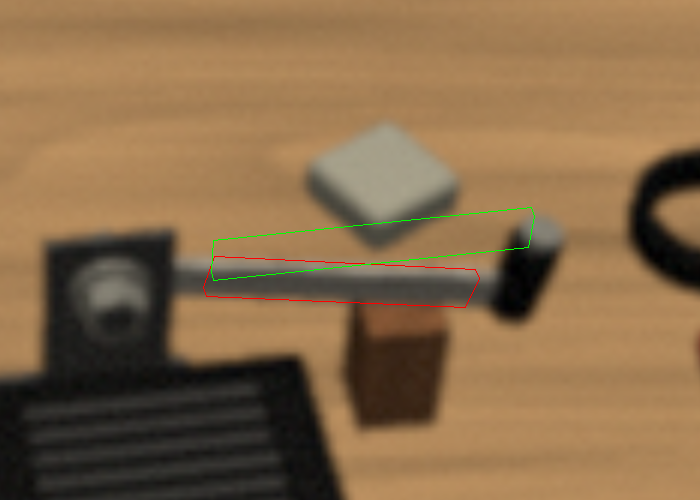

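```bash
cat > wb.py <<'E'
from h import *
def wb(f,u0=0,u1=140,v0=220,v1=350):
    im,d,K,rv,tv=load(f); W=cloud(d,K,rv,tv)
    p=[.5535,.0367,np.radians(8.2)]; c,s=np.cos(p[2]),np.sin(p[2])
    q=W-np.array([p[0],p[1],0]); S=np.stack([q[...,0]*c+q[...,1]*s,-q[...,0]*s+q[...,1]*c,q[...,2]],-1)
    hsv=cv2.cvtColor(im,cv2.COLOR_RGB2HSV)
    def plane(a,n):
        for _ in range(4):
            A=np.c_[a[:,0],a[:,1],np.ones(len(a))]; k=np.linalg.lstsq(A,a[:,2],rcond=None)[0]; r=a[:,2]-A@k; a=a[abs(r)<max(2*np.std(r),1e-4)]
        print(n,len(a),"dz/dx %.4f dz/dy %.4f"%(k[0],k[1]),"rms",round(float(np.std(r)),5),"z at mean",a.mean(0).round(4)); return k
    m=(S[...,2]>.112)&(S[...,2]<.135)&(S[...,0]>.062)&(S[...,0]<.16)&(abs(S[...,1])<.07); kb=plane(S[m],"boxtop")
    m=np.zeros(d.shape,bool); m[v0:v1,u0:u1]=1
    m&=(S[...,0]>-.018)&(S[...,0]<-.002)&(S[...,1]>.045)&(S[...,1]<.19)&(S[...,2]>.04)&(S[...,2]<.16)&(hsv[...,1]<60)
    a=S[m]; print(len(a)); 
    # top face: highest z per y-bin
    yb=np.arange(.045,.19,.005); P=[]
    for y in yb:
        b=a[(a[:,1]>=y)&(a[:,1]<y+.005)]
        if len(b)>8: P.append((b[:,1].mean(),np.percentile(b[:,2],85),b[:,0].mean()))
    P=np.array(P); f1=np.polyfit(P[:,0],P[:,1],1); print("bins",len(P),P[[0,-1]].round(4).tolist(),"slope",f1.round(4),"boom angle raw %.4f, corrected %.4f"%(-np.arctan(f1[0]),-np.arctan(f1[0])+kb[1]))
for t in ("b","q","r","t","u","y","A"):
    print("==",t); 
    try: wb(f"pics/{t}_wrist.npz")
    except Exception as e: print(e)
E
python3 wb.py
```

```text
== b
boxtop 13934 dz/dx 0.0008 dz/dy -0.0020 rms 0.00063 z at mean [ 0.1132 -0.0006  0.1222]
1111
bins 28 [[0.0528, 0.1099, -0.0084], [0.1876, 0.0968, -0.0094]] slope [-0.1805  0.1187] boom angle raw 0.1786, corrected 0.1766
== q
boxtop 21764 dz/dx 0.0009 dz/dy -0.0018 rms 0.00061 z at mean [0.1137 0.0006 0.1224]
0
too many indices for array: array is 1-dimensional, but 2 were indexed
== r
boxtop 37507 dz/dx 0.0019 dz/dy -0.0018 rms 0.00058 z at mean [0.1052 0.0003 0.1224]
2661
bins 22 [[0.0829, 0.1044, -0.0086], [0.187, 0.0872, -0.0088]] slope [-0.1909  0.1197] boom angle raw 0.1887, corrected 0.1869
== t
boxtop 72146 dz/dx 0.0021 dz/dy -0.0015 rms 0.00055 z at mean [0.0976 0.0002 0.1224]
2782
bins 18 [[0.069, 0.0887, -0.0072], [0.1515, 0.0749, -0.007]] slope [-0.0533  0.0967] boom angle raw 0.0533, corrected 0.0517
== u
boxtop 70272 dz/dx 0.0030 dz/dy -0.0017 rms 0.00055 z at mean [0.0958 0.0002 0.1224]
3873
bins 16 [[0.073, 0.0967, -0.007], [0.1463, 0.0777, -0.007]] slope [-0.2668  0.1264] boom angle raw 0.2608, corrected 0.2591
== y
boxtop 69466 dz/dx 0.0031 dz/dy -0.0017 rms 0.00055 z at mean [ 0.0962 -0.0002  0.1224]
2972
bins 11 [[0.0782, 0.1105, -0.007], [0.1257, 0.102, -0.0072]] slope [-0.2076  0.1359] boom angle raw 0.2047, corrected 0.2030
== A
boxtop 69474 dz/dx 0.0028 dz/dy -0.0016 rms 0.00055 z at mean [ 0.0961 -0.0007  0.1224]
3604
bins 14 [[0.074, 0.1019, -0.007], [0.1361, 0.0967, -0.007]] slope [-0.1223  0.1237] boom angle raw 0.1217, corrected 0.1200
```

```bash
cat > wt.py <<'E'
from h import *
def wt(f,verbose=True):
    im,d,K,rv,tv=load(f); W=cloud(d,K,rv,tv)
    p=[.5535,.0367,np.radians(8.2)]; c,s=np.cos(p[2]),np.sin(p[2])
    q=W-np.array([p[0],p[1],0]); S=np.stack([q[...,0]*c+q[...,1]*s,-q[...,0]*s+q[...,1]*c,q[...,2]],-1)
    hsv=cv2.cvtColor(im,cv2.COLOR_RGB2HSV)
    m=(S[...,0]>-.0145)&(S[...,0]<-.0055)&(S[...,1]>.04)&(S[...,1]<.19)&(S[...,2]>.05)&(S[...,2]<.16)&(hsv[...,1]<50)&(hsv[...,2]>150)
    m=cv2.erode(m.astype(np.uint8),np.ones((2,2))).astype(bool)
    a=S[m]; 
    if len(a)<30: print(f,"few",len(a)); return
    y,z=a[:,1],a[:,2]
    for _ in range(6):
        k=np.polyfit(y,z,1); r=z-np.polyval(k,y); ok=abs(r)<max(2*r.std(),5e-4); y,z=y[ok],z[ok]
    print(f,len(y),"y",y.min().round(3),y.max().round(3),"angle %.4f (corr box: %.4f)"%(-np.arctan(k[0]),-np.arctan(k[0])-.0017),"z0 %.4f rms %.5f"%(k[1],r.std()))
if __name__=="__main__":
    for t in "bqrstuxyA": wt(f"pics/{t}_wrist.npz")
E
python3 wt.py
```

```text
pics/b_wrist.npz 295 y 0.041 0.184 angle 0.1970 (corr box: 0.1953) z0 0.1203 rms 0.00049
pics/q_wrist.npz 507 y 0.04 0.185 angle 0.1971 (corr box: 0.1954) z0 0.1205 rms 0.00042
pics/r_wrist.npz 820 y 0.057 0.186 angle 0.1971 (corr box: 0.1954) z0 0.1205 rms 0.00038
pics/s_wrist.npz 744 y 0.068 0.158 angle 0.1963 (corr box: 0.1946) z0 0.1205 rms 0.00035
pics/t_wrist.npz 460 y 0.099 0.139 angle 0.1986 (corr box: 0.1969) z0 0.1207 rms 0.00034
pics/u_wrist.npz 748 y 0.078 0.133 angle 0.1842 (corr box: 0.1825) z0 0.1205 rms 0.00039
pics/x_wrist.npz 624 y 0.082 0.13 angle 0.1971 (corr box: 0.1954) z0 0.1206 rms 0.00033
pics/y_wrist.npz 533 y 0.057 0.113 angle 0.0115 (corr box: 0.0098) z0 0.1203 rms 0.00041
pics/A_wrist.npz 635 y 0.081 0.123 angle 0.0482 (corr box: 0.0465) z0 0.1204 rms 0.00037
```

```bash
python3 -m creep '[0,0,0,0,0.25, 0,0,0,0,0.25, 0,-0.3,0.4,0,0.25, 0,-0.3,0.3,0,0.25, 0,-0.4,0,0,0.25, 0,-0.4,0,0,0.25]'
python3 - <<'E'
from wt import *
snap("wrist","B_wrist"); wt("pics/B_wrist.npz")
plan(0.5700,0.0403,0.087,-81.8,1,step=4)
E
```

```text
time: 21.75
ee_pos: [0.5712, 0.0453, 0.0871]
eef_rot: [-3.124, -0.229, -0.052]
contact_force: [8.3, -29.7, 2.8]
gripper_width: 0.0319
pics/B_wrist.npz 634 y 0.087 0.137 angle 0.1848 (corr box: 0.1831) z0 0.1207 rms 0.00035
at [0.5712 0.0453 0.0872] yaw -81.62 tilt [ 0.0325  0.0107 -0.9994] w 0.0321 t 21.8 q [ 0.42  0.31 -0.43  0.   -0.8   1.29] F [  8.6 -28.2   3.3]
need [-0.12 -0.5  -0.02] -0.18 rows 1
-0.19,0.48,0.02,0.18,1,
```

View pics/B_wrist.png

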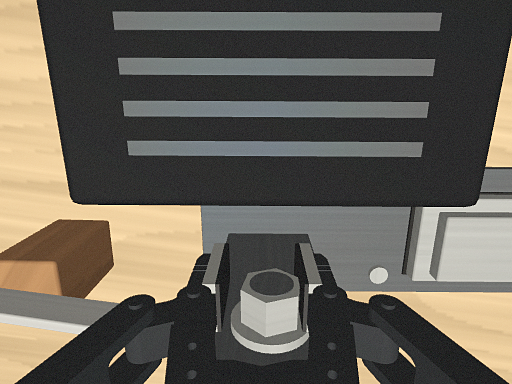

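```bash
python3 -m creep '[0,0.4,-0.5,0,0.25, 0,0.4,-0.5,0,0.25, 0,0.4,-0.1,0,0.25, 0,0.4,0,0,0.25, 0,0.4,0,0,0.25]'
python3 - <<'E'
from h import *
plan(0.5700,0.0403,0.097,-81.8,1,step=4)
E
```

```text
time: 22.3
ee_pos: [0.5714, 0.0375, 0.0951]
eef_rot: [-3.106, -0.221, -0.053]
contact_force: [-4.8, 21.3, -3.3]
gripper_width: 0.0321
at [0.5714 0.0375 0.0951] yaw -81.85 tilt [ 0.0318  0.0292 -0.9991] w 0.0321 t 22.3 q [ 0.4   0.3  -0.41 -0.02 -0.82  1.33] F [-4.8 21.3 -3.3]
need [-0.14  0.28  0.19] 0.05 rows 1
-0.1,-0.3,-0.19,-0.05,1,
```

Now the −y finger: move across, press, and drag down.

```bash
python3 -m creep '[0,-0.4,-0.2,0,0.25, 0,-0.4,0,0,0.25, 0,-0.4,0,0,0.25]'; python3 -m creep '[0,-0.5,0.2,0,0.25]';python3 -m creep '[0,-0.5,0.3,0,0.25]';python3 -m creep '[0,-0.5,0.3,0,0.25]'
python3 - <<'E'
from wt import *
snap("wrist","C_wrist"); wt("pics/C_wrist.npz")
plan(0.5700,0.0403,0.087,-81.8,1,step=4)
E
```

```text
time: 22.6
ee_pos: [0.5698, 0.0455, 0.0972]
eef_rot: [-3.114, -0.227, -0.05]
contact_force: [15.5, -34.6, -11.8]
gripper_width: 0.0322
time: 22.7
ee_pos: [0.5699, 0.0454, 0.0962]
eef_rot: [-3.122, -0.23, -0.049]
contact_force: [7.1, -32.4, 6.0]
gripper_width: 0.0321
time: 22.8
ee_pos: [0.5699, 0.0456, 0.0945]
eef_rot: [-3.128, -0.232, -0.048]
contact_force: [3.6, -25.8, 8.2]
gripper_width: 0.0322
time: 22.9
ee_pos: [0.57, 0.0454, 0.0934]
eef_rot: [3.13, 0.233, 0.048]
contact_force: [2.0, -28.0, 18.0]
gripper_width: 0.0322
pics/C_wrist.npz 518 y 0.066 0.12 angle -0.0112 (corr box: -0.0129) z0 0.1208 rms 0.00037
at [0.57   0.0454 0.0935] yaw -81.47 tilt [ 0.0304 -0.0013 -0.9995] w 0.0318 t 22.95 q [ 0.43  0.3  -0.43  0.02 -0.81  1.28] F [  3.1 -27.9  15. ]
need [ 0.   -0.51 -0.65] -0.33 rows 1
-0.07,0.51,0.65,0.33,1,
```

```bash
python3 -m creep '[0,-0.3,0.1,0,0.36, 0,-0.2,0.1,0,0.46, 0,0,0,0,1, 0,0,0,0,1]'
python3 - <<'E'
from wt import *
snap("wrist","D_wrist"); wt("pics/D_wrist.npz")
plan(0.5700,0.0403,0.087,-81.8,1,step=4)
E
```

```text
time: 23.35
ee_pos: [0.5707, 0.0407, 0.0952]
eef_rot: [3.118, 0.231, 0.049]
contact_force: [0.3, 2.9, -1.2]
gripper_width: 0.0229
pics/D_wrist.npz 662 y 0.08 0.122 angle 0.0544 (corr box: 0.0527) z0 0.1207 rms 0.00037
at [0.5707 0.0407 0.0952] yaw -81.53 tilt [ 0.0323 -0.0127 -0.9994] w 0.0225 t 23.4 q [ 0.43  0.3  -0.43  0.03 -0.81  1.27] F [-0.4 -0.5 -1.7]
need [-0.07 -0.04 -0.82] -0.27 rows 1
-0.07,0.03,0.82,0.27,1,
```

View pics/D_wrist.png

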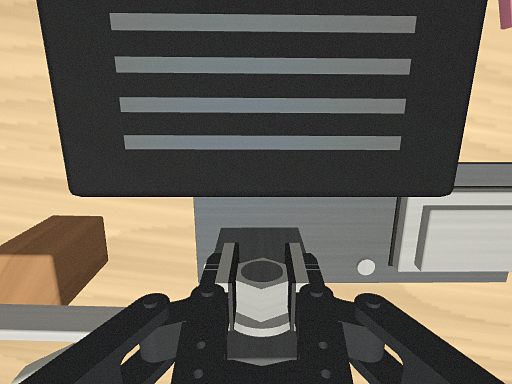

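```bash
python3 -m creep '[0,0.4,0,0,1, 0,0.4,0,0,1]'; python3 -m creep '[0,0.4,0,0,1, 0,0.4,0,0,1]'
python3 - <<'E'
from wt import *
snap("wrist","E_wrist"); wt("pics/E_wrist.npz")
plan(0.5700,0.0403,0.087,-81.8,1,step=4)
E
```

```text
time: 23.6
ee_pos: [0.5708, 0.0404, 0.0951]
eef_rot: [3.128, 0.231, 0.051]
contact_force: [-11.2, 26.2, 5.6]
gripper_width: 0.0225
time: 23.8
ee_pos: [0.5708, 0.0407, 0.0952]
eef_rot: [-3.128, -0.233, -0.053]
contact_force: [-7.9, 21.0, 4.3]
gripper_width: 0.0226
pics/E_wrist.npz 674 y 0.079 0.121 angle 0.0308 (corr box: 0.0291) z0 0.1200 rms 0.00038
at [0.5708 0.0407 0.0952] yaw -81.47 tilt [ 0.0333  0.0078 -0.9994] w 0.0227 t 23.85 q [ 0.42  0.3  -0.42  0.01 -0.81  1.3 ] F [-9.1 22.3  4.5]
need [-0.08 -0.04 -0.82] -0.33 rows 1
-0.08,0.03,0.82,0.33,1,
```

```bash
python3 -m creep '[0,0.4,0,0,1, 0,0.4,0,0,1, 0,0.4,0,0,1, 0,0.4,0,0,1]'; python3 -m creep '[0,0.2,0,0,1, 0,0,0,0,1]'
python3 - <<'E'
from wt import *
snap("wrist","F_wrist"); wt("pics/F_wrist.npz")
plan(0.5700,0.0403,0.087,-81.8,1,step=4)
E
```

```text
time: 24.25
ee_pos: [0.5708, 0.041, 0.0952]
eef_rot: [-3.108, -0.236, -0.055]
contact_force: [-8.7, 20.8, 4.7]
gripper_width: 0.0226
time: 24.45
ee_pos: [0.5706, 0.0415, 0.0952]
eef_rot: [-3.106, -0.239, -0.055]
contact_force: [4.0, -10.1, -3.3]
gripper_width: 0.0224
pics/F_wrist.npz 716 y 0.078 0.121 angle 0.0074 (corr box: 0.0057) z0 0.1200 rms 0.00040
at [0.5707 0.0414 0.0952] yaw -81.2 tilt [ 0.0332  0.0283 -0.9991] w 0.023 t 24.5 q [ 0.41  0.3  -0.41 -0.02 -0.82  1.33] F [-1.4  1.3  1.9]
need [-0.07 -0.11 -0.82] -0.6 rows 1
-0.08,0.09,0.82,0.6,1,
```

```bash
python3 -m creep '[0,0.4,0,0,1, 0,0.2,0,0,1, 0,0,0,0,1, 0,0,0,0,1, 0,0,0,0,1]'
python3 - <<'E'
from wt import *
snap("wrist","G_wrist"); wt("pics/G_wrist.npz")
plan(0.5700,0.0403,0.087,-81.8,1,step=4)
E
python3 -m creep '[0,0,0,0,1, 0,0,0,0,1, 0,0,0,0,1, 0,0,0,0,1, 0,0,0,0,1, 0,0,0,0,1, 0,0,0,0,1, 0,0,0,0,1, 0,0,0,0,1, 0,0,0,0,1]'
python3 - <<'E'
from wt import *
snap("wrist","H_wrist"); wt("pics/H_wrist.npz"); snap("side","H_side")
plan(0.5700,0.0403,0.087,-81.8,1,step=4)
E
```

```text
time: 25.0
ee_pos: [0.5707, 0.0414, 0.0952]
eef_rot: [-3.099, -0.237, -0.055]
contact_force: [-0.8, 2.1, 0.5]
gripper_width: 0.0222
pics/G_wrist.npz 717 y 0.078 0.121 angle 0.0018 (corr box: 0.0001) z0 0.1201 rms 0.00042
at [0.5707 0.0415 0.0952] yaw -81.22 tilt [ 0.0331  0.0359 -0.9988] w 0.0227 t 25.05 q [ 0.4   0.3  -0.41 -0.03 -0.82  1.34] F [-1.5  1.3  0.1]
need [-0.07 -0.12 -0.82] -0.58 rows 1
-0.08,0.11,0.82,0.58,1,
time: 26.05
ee_pos: [0.5707, 0.0414, 0.0952]
eef_rot: [-3.099, -0.236, -0.055]
contact_force: [-0.0, 1.9, 0.3]
gripper_width: 0.0227
pics/H_wrist.npz 720 y 0.078 0.121 angle 0.0041 (corr box: 0.0024) z0 0.1204 rms 0.00042
at [0.5707 0.0415 0.0952] yaw -81.25 tilt [ 0.0331  0.0362 -0.9988] w 0.023 t 26.15 q [ 0.4   0.3  -0.41 -0.03 -0.82  1.34] F [-0.3  2.2  0.8]
need [-0.07 -0.12 -0.82] -0.55 rows 1
-0.09,0.11,0.82,0.55,1,
```

Run:
```python
from h import *
im=load("pics/H_side.npz")[0]; cv2.imwrite("pics/H_c.png",cv2.resize(im[110:310,150:400],None,fx=3,fy=3,interpolation=cv2.INTER_CUBIC)[:,:,::-1])
```

```text
(no output)
```

View pics/H_c.png

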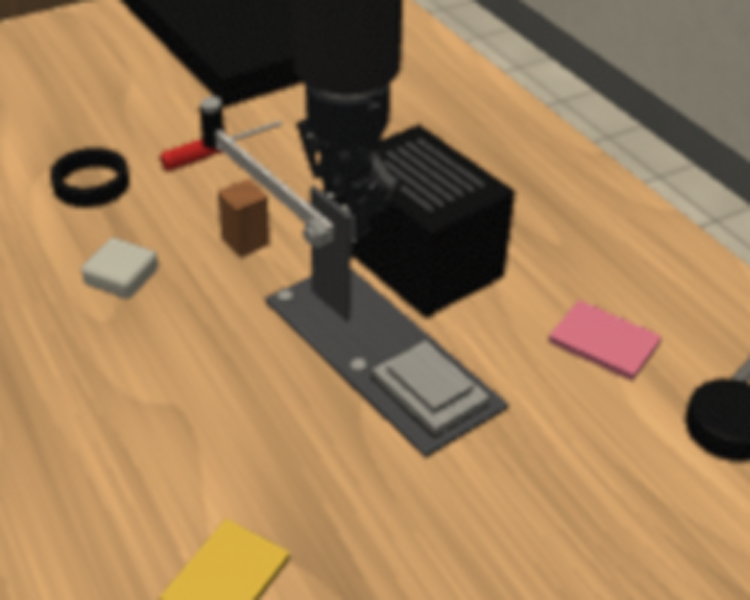

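View pics/H_wrist.png

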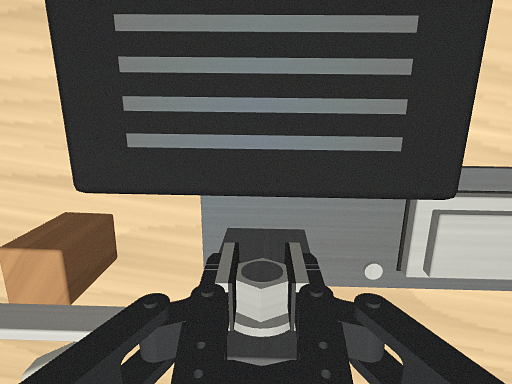

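The arm is level, the head is held on its flats at (263,290), both plates are stacked square on the pad, and the other objects haven't moved. I'm handing in.

Run:
```python
from workcell import job,telemetry
print(job.close_job()); s=telemetry.state(); print(s["time"],s["gripper_width"],s["contact_force"])
```

```text
the job is handed in; nothing more can be done
None
the job is handed in; nothing more can be done
```

The job is done and handed in at about 26 s of the 72 s allowed. The gripper is still holding the bolt head, and the arm is level.

- **Plates:** The large plate sits on the pad within about 1 mm and 0.2°. The small plate sits on top of it, also centred within about 1 mm. A look from above after releasing them agreed.
- **First grip on the bolt:** Simply closing the jaws on the head jammed on its corners and did not turn it. My second grip left the arm drooping by 0.047 rad. The third left it at 0.053 rad.
- **How it was levelled:** I turned the head by pressing one finger against it and dragging. Then I gripped it and leaned the tool sideways until the arm was level.
- **Last checks:** From the wrist camera's depth, the arm's angle was 0.000 rad, then 0.002 rad after holding still for 1 s. The jaws were closed on the head's flats at about 23 mm, with almost no outside force on the tool.
- **Things that disagreed:**
  - The tool is tilted about 2–3°, so the pads sit about 2° off parallel to the flats and the grip relies partly on friction.
  - Side-camera estimates of the arm's angle, only used earlier, were 0.02–0.04 rad off the wrist measurement, so I did not rely on them.
- **Forces and other objects:** The highest force I read was 79 N at the wrist, when the large plate touched the pad. The last pictures showed the block, adapter, screwdriver, tape and look-alikes in place; I judged that by eye, not by measurement.

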